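Charge the coir measure to its line

ROBOT

A 7-joint arm with a two-finger parallel gripper is mounted at the origin on the work surface. World frame = base frame: x ahead of the robot, y to its left, z up, the work surface at z = 0. Lengths are in m, angles in rad, forces in N, time in s.
With the tool pointing down it reaches from about 0.4 to 0.9 m from the base axis. Payload 5.5 kg.
Tool frame: the origin (TCP) lies midway between the tips of the shut fingers; the grasp point (between the pads) lies 19 mm behind it; z points along the fingers, y is the line along which they close (so a half turn about z gives the same grasp; the last joint's range is limited). The gripper opens to 85 mm and grips with 20 to 120 N. Pads are 22 mm wide; open, the fingers measure 114 mm over their backs; the gripper's body (76 mm by 85 mm) begins 54 mm behind the grasp point. The pads swing forward as they close: fully open they stand 13 mm farther back than shut.
Start: joints at [-1.067, 0.501, -0.427, 1.55, 0.221, 1.138, -0.21], TCP at [0.155, 0.631, 0.231] pointing down, gripper open.
Joint ranges: [-2.88, 2.88], [-0.31, 2.03], [-1.54, 1.56], [0.2, 2.42], [-1.41, 4.55], [0.19, 2.02], [-2.57, 2.57]. Speed limits (rad/s): [2.57, 2.57, 3.14, 3.14, 3.14, 3.14, 3.14].

INTERFACE

Orientations are given as a rotation vector (axis times angle).
In Python, from rig import readout, snapshot, camera_info, job_done gives the robot as it stands.
- The arm moves only by the tool arm_command, never from a script. Its argument "targets" is a list of rows, each an object with "offset": the shift along the tool's x, y, z in units of 40 mm (1.0 is 40 mm), a list of three; "rot": the turn, a rotation vector about the tool's x, y, z in units of 5 degrees (1.0 is 5 degrees), a list of three; "jaw": the finger opening in mm, from 0 to 85.4. In form: [{"offset": [x, y, z], "rot": [rx, ry, rz], "jaw": jaw}, ...]. A call has 1 to 20 rows; each row is the pose to reach, as a shift and turn from the pose commanded when the call began, along the tool's axes at that moment; what a row does not reach only later rows make up. A row lasts 1/8 s, in which the tool goes at most 62.5 mm and 10.7 degrees, less where a joint would pass 70% of its speed; a pose out of reach is approached as far as the arm can. A call with a gripper value outside its range is refused whole. The fingers move at their own pace and stop on an object; "force" is the grip in N (left out, the last holds). Time passes only in rows, so rows that repeat a pose let the fingers close. It gives the time, the measured TCP pose, the force, the opening and the grip force at its end, in the units of the state.
- readout.read_state(): the state, without advancing time (a new reading comes with each control period).
- snapshot(name): name is "scene" or "side" or "wrist"; returns the picture (400x640x3 uint8, blue, green, red); there is no depth.
- camera_info(name): a dict with "fx", "fy", "cx", "cy" (pixels), "rvec" (rotation vector, rad) and "tvec" (3), from world to camera coordinates, as OpenCV has them. Camera axes: x right, y down, z forward; pixel columns grow to the right and rows downward; lengths in m; the calibration is good to about 2 mm. A picture is of the moment at which its call begins: read the wrist's pose just before it. camera_info takes no time and is no camera call; for the wrist camera it gives the pose at the moment of the call.
- job_done(): hands the job in; it is judged then, once.
The state is a dict: "time": time; "q": joint angles; "qvel": joint speeds; "tau": joint torques, N m; "position": TCP position; "tcp_rot": TCP orientation; "contact_force": force on the tool from outside, world axes, zero at the start; "torque": the same for the moment, N m; "finger_gap": finger opening in m; "gripper_force": force on a finger pad.
Only numpy, scipy, OpenCV 4.12 (cv2) and the standard library are available. Lean on these libraries where they do the work, as an engineer would, in place of code of your own. Each camera call takes 0.05 s, during which the arm holds its last target. There are 200 camera calls.

TASK

Make up one charge of coir: push the measure's gate home until its spring catch snaps in, then stack coir discs flat in the pipe, whichever you like, until the top of the stack reaches the fill line (the upper edge of the dark band) and add no disc after that. Put all the discs left over in the wooden tray, and do not shove or upset the small pot and the tin that stand among them.

Things in the scene. Friction and masses are not known exactly. Their poses are not given: they have to be found in the camera images.
- measure: The coir measure, fixed: plywood stand 128 wide (own y), 160 long (own x -95 to +65), 61 high, with a white drainpipe standing on it. Origin on the bench below the pipe's axis, z up; own -x is the end with the gate's tab. Soaking pan in the open space below. A brass spring plunger 14 thick sticks out 22 from its own +y side at own x -60
- pipe_mouth (a point): Centre of the pipe's open mouth, 157 above the bench. Pipe 66 inside, 72 outside. Two finger slots 36 wide, facing the measure's own +x and -x, run from the mouth down to 77 above the bench, so fingers closing along own x can go down with a disc; a disc let go in the mouth also drops down flat
- gate_level (a point): Point on the pipe's axis level with the gate's top face, 52 above the bench: the underside of the lowest disc comes here when the gate is home. Axes as the measure's
- fill_line (a point): Point on the pipe's axis at the height of the fill line, which is the upper edge of the dark steel band round the pipe: 68 above the gate's top face, 120 above the bench
- gate (a joint): Steel gate sliding along the measure's own x: 0 = drawn out 60 mm towards own -x (pipe foot open, discs fall through), 0.060 m = home on its stop, pipe foot shut. Starts at 0 to 0.02. Slides with about 1 N and stays where left; from 0.047 to 0.055 a spring plunger resists with about 8 N, past 0.055 it snaps the gate home and holds it
- gate_tab (a point): On the gate's upright tab, at the middle of its width, 107 above the bench. Tab: 60 wide (measure's own y), 8 thick (own x), from 47 to 107 high, with a round bead 10 thick along its top edge up to 112. This point is at own x -161 with the gate at 0 and -101 when home, 65 from the pipe. Push it from its free (own -x) side towards the pipe
- tray: Open wooden tray for the spares, fixed: 270 (own x) by 170 (own y) outside, 38 high, walls and floor 9 thick. Origin at the centre of its underside, z up
- disc1: Compressed coir disc, thick: 60 across, 24 thick, brown, loose, about 62 g. Starts lying flat on the bench. Origin at its centre, own z along the disc's axis. May be absent
- disc2: Compressed coir disc, thick: 60 across, 24 thick, brown, loose, about 62 g. Starts lying flat on the bench. Origin at its centre, own z along the disc's axis. May be absent
- disc3: Compressed coir disc, thin: 60 across, 16 thick, brown, loose, about 42 g. Starts lying flat on the bench. Origin at its centre, own z along the disc's axis. May be absent
- disc4: Compressed coir disc, thin: 60 across, 16 thick, brown, loose, about 42 g. Starts lying flat on the bench. Origin at its centre, own z along the disc's axis. May be absent
- disc5: Compressed coir disc, thin: 60 across, 16 thick, brown, loose, about 42 g. Starts lying flat on the bench. Origin at its centre, own z along the disc's axis. May be absent
- disc6: Compressed coir disc, thin: 60 across, 16 thick, brown, loose, about 42 g. Starts lying flat on the bench. Origin at its centre, own z along the disc's axis. May be absent
- disc7: Compressed coir disc, thin: 60 across, 16 thick, brown, loose, about 42 g. Starts lying flat on the bench. Origin at its centre, own z along the disc's axis. May be absent
- small_pot: Small terracotta pot, 72 across and 62 high, loose, among the discs. Not needed. Origin at the centre of its underside
- tin: Round steel tin with a lid, 64 across and 52 high, loose, among the discs. Not needed. Origin at the centre of its underside
Mind the look-alikes: they are no part of the job. What is shaped like the disc7 but green is not meant. Leave any red look-alike of the disc4 alone.

How it is judged:
By the outcome, as a careful person would: the job done as asked, in the order asked, and still so for the second after the job is handed in, with the robot touching nothing.
Of disc1, disc2, disc3, disc4, disc5, disc6, disc7 only 5 to 7 are there at a start; the rules pass over those that are not, and their reading is None.
At some moment in a run one of disc1, disc2, disc3, disc4, disc5, disc6, disc7 may be knocked a few centimetres aside while the robot is not near it.
It also fails if it takes over 208 s, if anything falls off the work surface, if the arm or the gripper's body presses on something with over 40 N, if the wrist force passes 120 N, or if a joint passes its speed limit or range.

## Working session

There is one attempt and no reset: what is moved stays moved. The work goes in short steps, Python scripts to look and compute and a tool call to move; the robot and the scene stay as the last step left them, time stands still between calls to the robot, and variables do not carry over. Pictures are saved under pics/ and viewed, at most 14 in all, crops included, and the job is handed in when it is done.

Besides the shell and the picture viewer there is one more tool, called after ">>>" by a JSON object that holds its "api" and its "payload". arm_command: Moves the arm, as the interface text tells. Its arguments: {"type":"object","properties":{"targets":{"type":"array","items":{"type":"object","properties":{"offset":{"type":"array","items":{"type":"number"}},"rot":{"type":"array","items":{"type":"number"}},"jaw":{"type":"number"}}}},"force":{"type":"number"}},"required":["targets"]}

```bash
mkdir -p pics
cat > h.py <<'E'
import numpy as np,cv2
from rig import readout,snapshot,camera_info,job_done
def cam(n):
    c=camera_info(n);R=cv2.Rodrigues(np.array(c['rvec'],float))[0];t=np.array(c['tvec'],float).ravel()
    return c,R,t
def ray(C,u,v,z):
    c,R,t=C;d=R.T@np.array([(u-c['cx'])/c['fx'],(v-c['cy'])/c['fy'],1]);o=-R.T@t
    return o+d*(z-o[2])/d[2]
def proj(C,p):
    c,R,t=C;q=R@np.array(p,float)+t
    return np.array([c['fx']*q[0]/q[2]+c['cx'],c['fy']*q[1]/q[2]+c['cy']])
E
python3 - <<'E'
from h import *
for n in ['scene','side','wrist']:
    C=cam(n);im=snapshot(n);cv2.imwrite(f'pics/{n}0.png',im)
    print(n,C[0]['fx'],C[0]['cx'],C[0]['cy'],-C[1].T@C[2],C[1][2])
s=readout.read_state();print(s)
E
```

```text
scene 445.6147600786549 320.0840937013374 198.10792921040058 [ 0.86138018 -0.61849347  1.02417002] [-0.29148255  0.53540522 -0.79270371]
side 396.1014134736795 321.94916317305035 207.39807610707814 [ 0.10873974 -0.56660818  0.77181845] [ 0.42810037  0.59534417 -0.67992308]
wrist 329.93536051353857 316.6204184638635 194.85151166424356 [0.09073294 0.64782845 0.37291349] [ 0.25180044 -0.06188177 -0.96579873]
{'time': 0.15, 'q': array([-1.06679606,  0.50163566, -0.42683624,  1.55120698,  0.22079487,
        1.13830979, -0.2102754 ]), 'qvel': array([-5.15599871e-04, -2.12581495e-03,  5.49621081e-06, -3.26056260e-03,
        5.87651814e-04, -9.56324638e-04, -5.22598207e-04]), 'tau': array([-7.05254555e-03, -5.70033824e+01, -5.82531363e+00, -2.81285423e+01,
        1.06942738e-02,  7.89263664e-03, -3.18125149e-05]), 'position': array([0.15490927, 0.63071715, 0.23049749]), 'tcp_rot': array([-3.77199014e-01, -3.11862048e+00,  2.34387796e-03]), 'contact_force': array([ 0.26983903,  0.19631416, -0.20348976]), 'torque': array([-0.03282046, -0.00861941,  0.01584297]), 'gripper_force': 0.0, 'finger_gap': 0.08561290688048624}
```

Run:
```python
import cv2
a=cv2.imread('pics/scene0.png');b=cv2.imread('pics/side0.png')
cv2.imwrite('pics/s0b.png',cv2.resize(a,(800,500)));cv2.imwrite('pics/d0b.png',cv2.resize(b,(800,500)))
```

```text
(no output)
```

View pics/s0b.png

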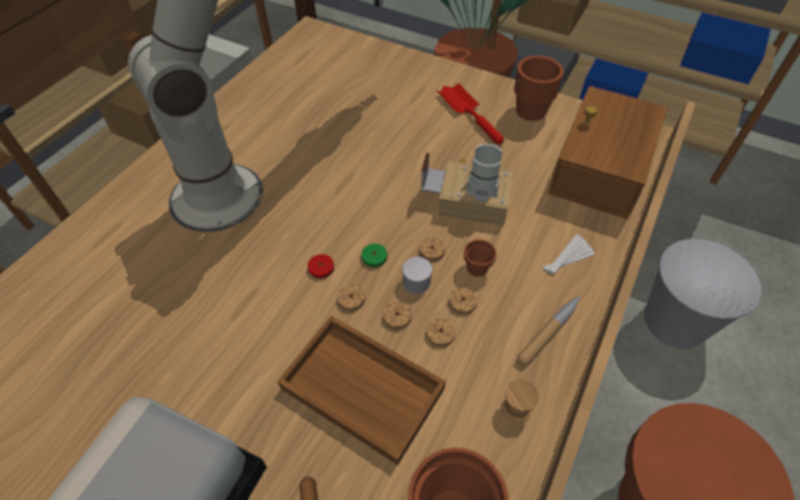

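View pics/d0b.png

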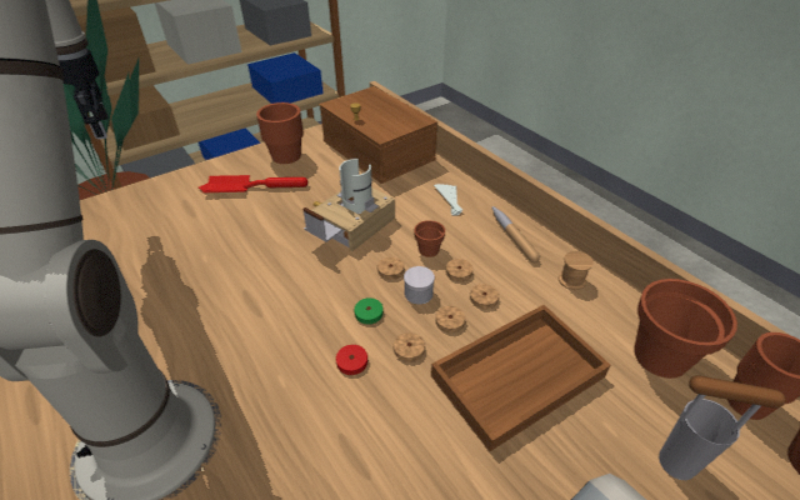

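Scene (800-px scale): measure at (475,185), pot (480,257), tin (417,275), red/green look-alikes (320,265)/(374,255), brown discs at (432,248), (351,297), (397,315), (441,332), (463,299), tray (362,385). The side view shows the same five discs. Next: zoom for detail.

Run:
```python
from h import *
a=cv2.imread('pics/scene0.png');b=cv2.imread('pics/side0.png')
cv2.imwrite('pics/c1.png',cv2.resize(a[105:285,240:430],None,fx=3.3,fy=3.3,interpolation=cv2.INTER_CUBIC))
cv2.imwrite('pics/c2.png',cv2.resize(b[115:295,235:425],None,fx=3.3,fy=3.3,interpolation=cv2.INTER_CUBIC))
C=cam('scene');D=cam('side')
for u,v in [(432,247),(351,297),(397,315),(441,332),(463,299),(320,264),(374,254),(417,268),(480,248),(487,155)]:
    print((u,v),ray(C,u/1.25,v/1.25,.018).round(3))
for u,v in [(391,267),(409,346),(451,318),(485,295),(460,268),(352,358),(369,309)]: print((u,v),ray(D,u/1.25,v/1.25,.018).round(3))
for u,v in [(333,320),(444,381),(399,458),(280,383)]: print('tray',ray(C,u/1.25,v/1.25,.038).round(3))
```

```text
(432, 247) [0.555 0.097 0.018]
(351, 297) [ 0.462 -0.105  0.018]
(397, 315) [ 0.569 -0.098  0.018]
(441, 332) [ 0.668 -0.091  0.018]
(463, 299) [0.675 0.002 0.018]
(320, 264) [ 0.355 -0.063  0.018]
(374, 254) [0.448 0.017 0.018]
(417, 268) [0.551 0.029 0.018]
(480, 248) [0.652 0.146 0.018]
(487, 155) [0.547 0.436 0.018]
(391, 267) [0.548 0.088 0.018]
(409, 346) [ 0.453 -0.109  0.018]
(451, 318) [ 0.562 -0.102  0.018]
(485, 295) [ 0.659 -0.095  0.018]
(460, 268) [ 0.67  -0.003  0.018]
(352, 358) [ 0.352 -0.07   0.018]
(369, 309) [0.442 0.013 0.018]
tray [ 0.466 -0.18   0.038]
tray [ 0.722 -0.193  0.038]
tray [ 0.714 -0.358  0.038]
tray [ 0.451 -0.342  0.038]
```

View pics/c1.png

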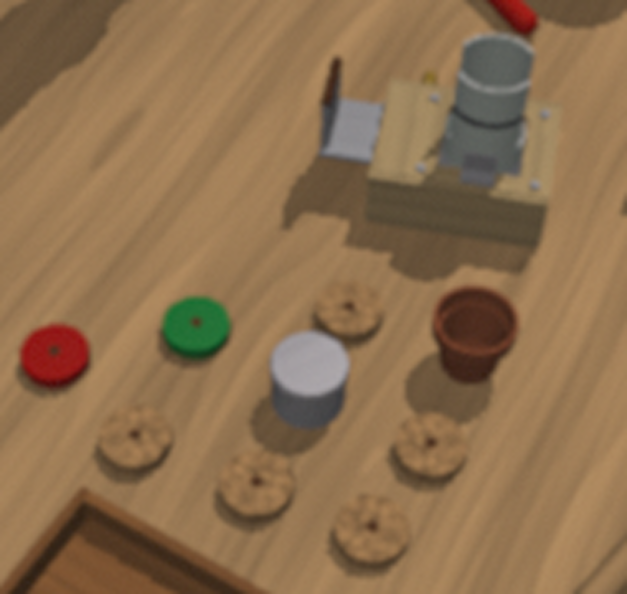

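View pics/c2.png

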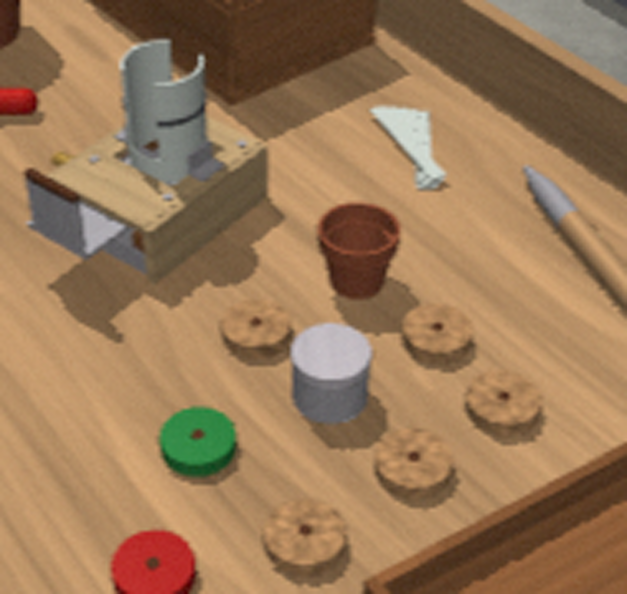

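c1/c2 show the disc holes clearly (c1: A 349,306; B 135,434; C 257,481; D 371,524; E 431,441), the gate's tab at c1 (332,100), stand top corners, and the pipe at c1 (497,50); slots face along the tab direction. Triangulating.

```bash
cat >> h.py <<'E'
def tri(obs):
    A=[];b=[]
    for (c,R,t),u,v in obs:
        d=R.T@np.array([(u-c['cx'])/c['fx'],(v-c['cy'])/c['fy'],1]);d/=np.linalg.norm(d);o=-R.T@t
        P=np.eye(3)-np.outer(d,d);A.append(P);b.append(P@o)
    return np.linalg.lstsq(np.vstack(A),np.hstack(b),rcond=None)[0]
E
python3 - <<'E'
from h import *
C=cam('scene');D=cam('side')
f=lambda u,v:(C,240+u/3.3-.35,105+v/3.3-.35)
g=lambda u,v:(D,235+u/3.3-.35,115+v/3.3-.35)
P=dict(A=(349,306,257,321),B=(135,434,306,530),C=(257,481,413,456),D=(371,524,503,396),E=(431,441,437,327),green=(196,322,197,435),red=(55,351,153,563),
 tin=(309,360,331,353),pot=(475,325,358,235),cFR=(546,205,268,150),cFL=(370,178,148,240),brass=(430,78,62,158),pipe=(497,52,165,60),b1=(338,60,30,173),b2=(324,103,77,199))
for k,(a,b,c,d) in P.items(): print(k,tri([f(a,b),g(c,d)]).round(4))
for u,v in [(391,82),(370,178),(546,205),(559,108)]: print('stand',ray(*f(u,v),.061).round(4))
print('pipe',ray(*f(497,55),.157).round(4))
E
```

```text
A [0.5534 0.0979 0.0151]
B [ 0.4579 -0.1017  0.0147]
C [ 0.5659 -0.0926  0.0133]
D [ 0.6631 -0.0864  0.0148]
E [0.6727 0.0054 0.014 ]
green [0.4442 0.0218 0.0129]
red [ 0.3539 -0.0613  0.0131]
tin [0.5602 0.0064 0.0492]
pot [0.6648 0.1043 0.0504]
cFR [0.6694 0.248  0.0558]
cFL [0.5166 0.2115 0.047 ]
brass [0.5113 0.3539 0.0498]
pipe [0.5907 0.2918 0.1619]
b1 [0.4483 0.2806 0.1053]
b2 [0.4625 0.2244 0.1067]
stand [0.4846 0.323  0.061 ]
stand [0.5201 0.2041 0.061 ]
stand [0.6695 0.2473 0.061 ]
stand [0.636  0.3645 0.061 ]
pipe [0.5882 0.3017 0.157 ]
```

```bash
cat >> h.py <<'E'
from scipy.spatial.transform import Rotation as Ro
def go(pos,yaw):
    "yaw = world angle (deg) of tool y, tool down; prints offset, rot in tool units"
    s=readout.read_state();R=Ro.from_rotvec(s['tcp_rot'])
    y=np.array([np.cos(np.radians(yaw)),np.sin(np.radians(yaw)),0]);z=np.array([0,0,-1.])
    T=Ro.from_matrix(np.column_stack([np.cross(y,z),y,z]))
    print('off',(R.inv().apply(np.array(pos)-s['position'])/.04).round(3),'rot',(np.degrees((R.inv()*T).as_rotvec())/5).round(2))
def tool():
    s=readout.read_state();M=Ro.from_rotvec(s['tcp_rot']).as_matrix()
    print(s['position'].round(4),'yaw y',np.degrees(np.arctan2(M[1,1],M[0,1])).round(1),'z',M[:,2].round(3),'q',s['q'].round(2),'F',np.round(s['contact_force'],1),'gap',round(s['finger_gap'],4),s['time'])
O=np.array([.591,.290]);YAW=15.7
def mw(x,y=0,z=0):
    a=np.radians(YAW);return np.array([O[0]+x*np.cos(a)-y*np.sin(a),O[1]+x*np.sin(a)+y*np.cos(a),z])
E
python3 - <<'E'
from h import *
tool()
C=cam('wrist');s=readout.read_state();M=Ro.from_rotvec(s['tcp_rot']).as_matrix()
print('cam in tool',M.T@(-C[1].T@C[2]-s['position']),'dir',M.T@C[1][2],'camx',M.T@C[1][0])
for yaw in (15.7,105.7,-74.3): print(yaw);go([.45,.30,.30],yaw)
E
```

```text
[0.1549 0.6307 0.2305] yaw y 76.2 z [-0.    -0.001 -1.   ] q [-1.07  0.5  -0.43  1.55  0.22  1.14 -0.21] F [ 0.3  0.2 -0.2] gap 0.0856 0.15
cam in tool [ 0.06642597  0.00116086 -0.14254728] dir [-0.25935118  0.00163964  0.96578169] camx [ 0.00120912  0.99999833 -0.00137303]
15.7
off [-9.136 -6.273 -1.729] rot [-2.00e-02  1.00e-02  1.21e+01]
105.7
off [-9.136 -6.273 -1.729] rot [-0.02 -0.01 -5.9 ]
-74.3
off [-9.136 -6.273 -1.729] rot [-1.00e-02  2.00e-02  3.01e+01]
```

Run:
```python
from h import *
go([.52,.265,.30],105.7)
```

```text
off [-11.044  -6.706  -1.728] rot [-0.02 -0.01 -5.9 ]
```

>>> {"api": "arm_command", "payload": {"targets": [{"offset": [-2, 0, -1.7], "rot": [0, 0, -2], "jaw": 0}, {"offset": [-5.5, -3.3, -1.73], "rot": [0, 0, -4], "jaw": 0}, {"offset": [-11.04, -6.7, -1.73], "rot": [0, 0, -5.9], "jaw": 0}, {"offset": [-11.04, -6.7, -1.73], "rot": [0, 0, -5.9], "jaw": 0}, {"offset": [-11.04, -6.7, -1.73], "rot": [0, 0, -5.9], "jaw": 0}, {"offset": [-11.04, -6.7, -1.73], "rot": [0, 0, -5.9], "jaw": 0}, {"offset": [-11.04, -6.7, -1.73], "rot": [0, 0, -5.9], "jaw": 0}, {"offset": [-11.04, -6.7, -1.73], "rot": [0, 0, -5.9], "jaw": 0}, {"offset": [-11.04, -6.7, -1.73], "rot": [0, 0, -5.9], "jaw": 0}, {"offset": [-11.04, -6.7, -1.73], "rot": [0, 0, -5.9], "jaw": 0}, {"offset": [-11.04, -6.7, -1.73], "rot": [0, 0, -5.9], "jaw": 0}, {"offset": [-11.04, -6.7, -1.73], "rot": [0, 0, -5.9], "jaw": 0}, {"offset": [-11.04, -6.7, -1.73], "rot": [0, 0, -5.9], "jaw": 0}], "force": 60}}

```text
time: 1.78
position: [0.5191, 0.2669, 0.3005]
tcp_rot: [0.433, -3.111, -0.0]
contact_force: [-0.4, -0.5, -0.3]
finger_gap: 0.0001
gripper_force: 0.0
```

Run:
```python
from h import *
tool();C=cam('wrist');cv2.imwrite('pics/w1.png',snapshot('wrist'))
for k,p in dict(mouth=mw(0,0,.157),tab=mw(-.141,0,.107),base=mw(0,0,.061),c=mw(.065,.064,.061),c2=mw(.065,-.064,.061)).items(): print(k,proj(C,p).round(0))
```

```text
[0.5191 0.2669 0.3005] yaw y 105.8 z [-0.  0. -1.] q [-0.23  0.31 -0.37  1.64  0.12  1.21  1.23] F [-0.4 -0.5 -0.3] gap 0.0001 1.775
mouth [317. 260.]
tab [318. 106.]
base [317. 225.]
c [367. 273.]
c2 [267. 273.]
```

View pics/w1.png

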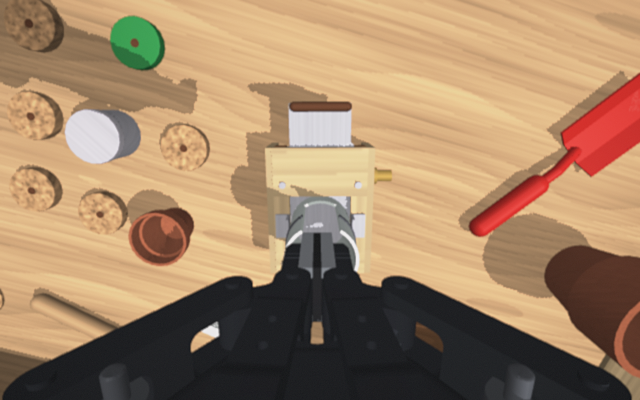

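Wrist view: gate tab bead at (289–352,106), stand's near edge (265–375,149), all aligned with the image; pipe centre u≈321; plunger at (385,176) right.

Run:
```python
from h import *
C=cam('wrist')
def inv(p):
    a=np.radians(YAW);d=p[:2]-O;return np.array([d[0]*np.cos(a)+d[1]*np.sin(a),-d[0]*np.sin(a)+d[1]*np.cos(a)])
im=cv2.imread('pics/w1.png')
for n,u,v,z in [('bead',289,106,.108),('bead',352,106,.108),('edge',265,148.5,.061),('edge',375,148.5,.061)]:
    p=ray(C,u,v,z);print(n,p.round(4),inv(p).round(4))
go(mw(-.19,.003,.20),105.7);go(mw(-.19,.003,.085),105.7);go(mw(-.117,.003,.085),105.7)
```

```text
bead [0.4629 0.2246 0.108 ] [-0.1411 -0.0283]
bead [0.446 0.284 0.108] [-0.1413  0.0335]
edge [0.5174 0.2063 0.061 ] [-0.0935 -0.0606]
edge [0.4826 0.3286 0.061 ] [-0.0939  0.0665]
off [2.865 0.156 2.514] rot [ 0.   -0.    0.02]
off [2.865 0.155 5.389] rot [ 0.   -0.    0.02]
off [1.04  0.152 5.389] rot [ 0.   -0.    0.02]
```

>>> {"api": "arm_command", "payload": {"targets": [{"offset": [1.5, 0.1, 0], "rot": [0, 0, 0], "jaw": 0}, {"offset": [2.87, 0.15, 0.5], "rot": [0, 0, 0], "jaw": 0}, {"offset": [2.87, 0.15, 2], "rot": [0, 0, 0], "jaw": 0}, {"offset": [2.87, 0.15, 3.5], "rot": [0, 0, 0], "jaw": 0}, {"offset": [2.87, 0.15, 5.0], "rot": [0, 0, 0], "jaw": 0}, {"offset": [2.87, 0.15, 5.4], "rot": [0, 0, 0], "jaw": 0}, {"offset": [2.87, 0.15, 5.4], "rot": [0, 0, 0], "jaw": 0}, {"offset": [2.4, 0.15, 5.4], "rot": [0, 0, 0], "jaw": 0}, {"offset": [2.2, 0.15, 5.4], "rot": [0, 0, 0], "jaw": 0}, {"offset": [2.0, 0.15, 5.4], "rot": [0, 0, 0], "jaw": 0}, {"offset": [1.8, 0.15, 5.4], "rot": [0, 0, 0], "jaw": 0}, {"offset": [1.6, 0.15, 5.4], "rot": [0, 0, 0], "jaw": 0}, {"offset": [1.5, 0.15, 5.4], "rot": [0, 0, 0], "jaw": 0}, {"offset": [1.4, 0.15, 5.4], "rot": [0, 0, 0], "jaw": 0}]}}

```text
time: 3.58
position: [0.4644, 0.2563, 0.0843]
tcp_rot: [0.429, -3.112, 0.0]
contact_force: [-1.9, 0.0, 0.8]
finger_gap: 0.0001
gripper_force: 0.6
```

```bash
sed -i 's/^O=.*;/O=np.array([.5914,.2930]);/' h.py
python3 - <<'E'
from h import *
tool();go(mw(-.117,.0,.085),105.7)
C=cam('wrist');im=snapshot('wrist');cv2.imwrite('pics/w2.png',cv2.resize(im[150:400,170:470],None,fx=2,fy=2))
E
```

```text
[0.4644 0.2563 0.0843] yaw y 105.7 z [-0. -0. -1.] q [-0.28  0.48 -0.34  1.96  0.23  0.73  1.09] F [-1.9  0.   0.8] gap 0.0001 3.575
off [-0.379  0.023 -0.016] rot [ 0.   -0.01  0.  ]
```

View pics/w2.png

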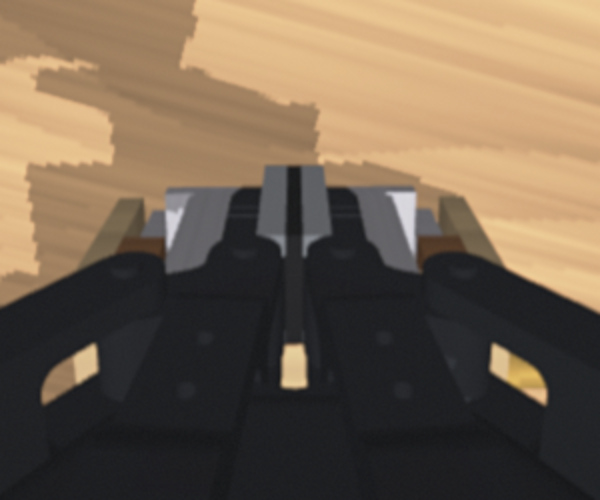

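Tip is on the tab, centred, ~2 N (gate sliding). Pushing on.

>>> {"api": "arm_command", "payload": {"targets": [{"offset": [-0.1, 0, 0], "rot": [0, 0, 0], "jaw": 0}, {"offset": [-0.2, 0, 0], "rot": [0, 0, 0], "jaw": 0}, {"offset": [-0.3, 0, 0], "rot": [0, 0, 0], "jaw": 0}, {"offset": [-0.38, 0, 0], "rot": [0, 0, 0], "jaw": 0}, {"offset": [-0.38, 0, 0], "rot": [0, 0, 0], "jaw": 0}]}}

```text
time: 4.25
position: [0.4782, 0.2602, 0.084]
tcp_rot: [0.429, -3.11, 0.001]
contact_force: [-3.4, -1.4, -0.3]
finger_gap: 0.0001
gripper_force: 1.7
```

Run:
```python
from h import *
tool();go(mw(-.117,.0,.085),105.7)
```

```text
[0.4782 0.2602 0.084 ] yaw y 105.7 z [-0.002 -0.001 -1.   ] q [-0.28  0.5  -0.34  1.93  0.23  0.75  1.1 ] F [-3.4 -1.4 -0.3] gap 0.0001 4.25
off [-0.021  0.025 -0.025] rot [-0.   -0.02  0.  ]
```

>>> {"api": "arm_command", "payload": {"targets": [{"offset": [-0.05, 0, 0], "rot": [0, 0, 0], "jaw": 0}, {"offset": [-0.1, 0, 0], "rot": [0, 0, 0], "jaw": 0}, {"offset": [-0.15, 0, 0], "rot": [0, 0, 0], "jaw": 0}, {"offset": [-0.2, 0, 0], "rot": [0, 0, 0], "jaw": 0}, {"offset": [-0.2, 0, 0], "rot": [0, 0, 0], "jaw": 0}]}}

```text
time: 4.88
position: [0.4784, 0.2602, 0.0836]
tcp_rot: [0.43, -3.097, 0.009]
contact_force: [-23.4, -7.3, 19.8]
finger_gap: 0.0
gripper_force: 12.6
```

Run:
```python
from h import *
tool();go(mw(-.117,.0,.085),105.7)
```

```text
[0.4784 0.2602 0.0836] yaw y 105.8 z [-0.014 -0.008 -1.   ] q [-0.28  0.51 -0.34  1.92  0.23  0.77  1.1 ] F [-23.4  -7.3  19.8] gap 0.0 4.875
off [-0.017  0.026 -0.036] rot [-0.04 -0.18  0.02]
```

Hard stop at own x ≈ −0.116, matching home. Back off, rise, verify.

>>> {"api": "arm_command", "payload": {"targets": [{"offset": [0.1, 0, 0], "rot": [0, 0, 0], "jaw": 0}, {"offset": [0.9, 0, 0], "rot": [0, 0, 0], "jaw": 0}, {"offset": [1.5, 0, -1], "rot": [0, 0, 0], "jaw": 0}, {"offset": [1.5, 0, -2.5], "rot": [0, 0, 0], "jaw": 30}, {"offset": [1.5, 0, -4], "rot": [0, 0, 0], "jaw": 85}, {"offset": [1.5, 0, -5.4], "rot": [0, 0, 0], "jaw": 85}, {"offset": [1.5, 0, -5.4], "rot": [0, 0, 0], "jaw": 85}, {"offset": [1.5, 0, -5.4], "rot": [0, 0, 0], "jaw": 85}]}}

```text
time: 5.88
position: [0.4295, 0.2462, 0.3006]
tcp_rot: [-0.428, 3.111, 0.0]
contact_force: [-0.1, -1.0, -0.7]
finger_gap: 0.0845
gripper_force: 0.0
```

Run:
```python
from h import *
tool();C=cam('wrist');im=snapshot('wrist')
for x in (-.101,-.106,-.093): print(x,proj(C,mw(x,0,.108)).round(1))
print('front edge',proj(C,mw(-.095,0.05,.061)).round(1))
cv2.imwrite('pics/w3.png',im)
go([.56,-.0,.34],195.7)
go([.56,-.0,.34],15.7)
```

```text
[0.4295 0.2462 0.3006] yaw y 105.7 z [ 0.002  0.    -1.   ] q [-0.2   0.14 -0.42  1.85  0.06  1.16  1.21] F [-0.1 -1.  -0.7] gap 0.0845 5.875
-0.101 [316.  232.8]
-0.106 [316.  228.4]
-0.093 [316.  239.6]
front edge [356.7 223.1]
off [-1.494 -6.805 -1.006] rot [ 0.0e+00 -1.0e-02 -1.8e+01]
off [-1.494 -6.805 -1.006] rot [-1.0e-02 -0.0e+00  1.8e+01]
```

View pics/w3.png

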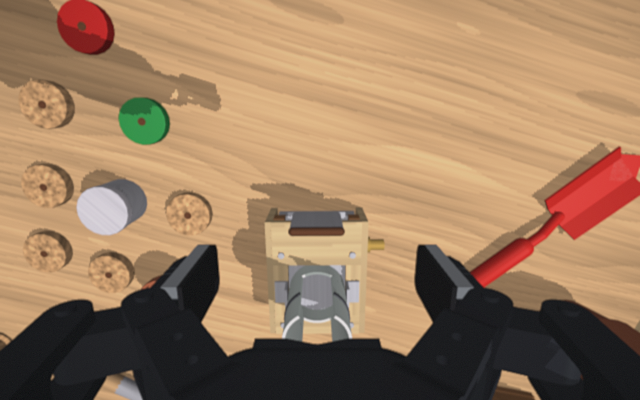

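w3: gate bead at (316,231), matching the home position (predicted 232), steel gate visible across pipe. Now look over the discs.

Run:
```python
from h import *
go([.56,.04,.34],15.7)
```

```text
off [-1.764 -5.842 -1.006] rot [-1.0e-02 -0.0e+00  1.8e+01]
```

>>> {"api": "arm_command", "payload": {"targets": [{"offset": [-1.76, -5.84, -1], "rot": [0, 0, 18], "jaw": 75}, {"offset": [-1.76, -5.84, -1], "rot": [0, 0, 18], "jaw": 75}, {"offset": [-1.76, -5.84, -1], "rot": [0, 0, 18], "jaw": 75}, {"offset": [-1.76, -5.84, -1], "rot": [0, 0, 18], "jaw": 75}, {"offset": [-1.76, -5.84, -1], "rot": [0, 0, 18], "jaw": 75}, {"offset": [-1.76, -5.84, -1], "rot": [0, 0, 18], "jaw": 75}, {"offset": [-1.76, -5.84, -1], "rot": [0, 0, 18], "jaw": 75}, {"offset": [-1.76, -5.84, -1], "rot": [0, 0, 18], "jaw": 75}, {"offset": [-1.76, -5.84, -1], "rot": [0, 0, 18], "jaw": 75}, {"offset": [-1.76, -5.84, -1], "rot": [0, 0, 18], "jaw": 75}, {"offset": [-1.76, -5.84, -1], "rot": [0, 0, 18], "jaw": 75}, {"offset": [-1.76, -5.84, -1], "rot": [0, 0, 18], "jaw": 75}]}}

```text
time: 7.42
position: [0.5599, 0.0405, 0.34]
tcp_rot: [-1.896, -2.504, 0.001]
contact_force: [-0.4, -0.3, 0.4]
finger_gap: 0.075
gripper_force: 0.0
```

Run:
```python
from h import *
tool();C=cam('wrist');im=snapshot('wrist');cv2.imwrite('pics/w4.png',im)
for k,p in dict(A=(.5534,.0979),B=(.4579,-.1017),C=(.5659,-.0926),D=(.6631,-.0864),E=(.6727,.0054)).items(): print(k,proj(C,(*p,.016)).round(0))
```

```text
[0.5599 0.0405 0.34  ] yaw y 15.8 z [-0.001 -0.    -1.   ] q [-0.06  0.22 -0.07  1.65  0.02  1.27  0.14] F [-0.4 -0.3  0.4] gap 0.075 7.425
A [324. 114.]
B [226. 228.]
C [297. 241.]
D [359. 253.]
E [384. 199.]
```

View pics/w4.png

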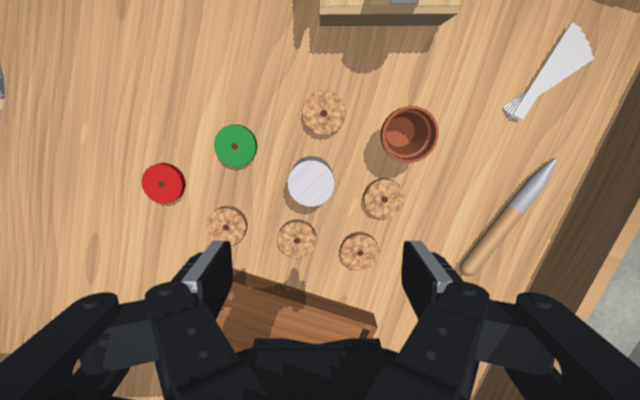

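w4: discs' holes at A (323,114), B (226,227), C (297,240), D (359,253), E (384,199), as predicted. Check thickness by three-view triangulation and size.

Run:
```python
from h import *
W=cam('wrist');S=cam('scene');D=cam('side')
ims={'w':cv2.imread('pics/w4.png'),'s':snapshot('scene'),'d':snapshot('side')}
cv2.imwrite('pics/s4.png',ims['s']);cv2.imwrite('pics/d4.png',ims['d'])
P=dict(A=(.5534,.0979),B=(.4579,-.1017),C=(.5659,-.0926),D=(.6631,-.0864),E=(.6727,.0054),green=(.4442,.0218),red=(.3539,-.0613))
for k,p in P.items():
    obs=[]
    for n,C in (('w',W),('s',S),('d',D)):
        g=cv2.cvtColor(ims[n],cv2.COLOR_BGR2GRAY).astype(float);u,v=proj(C,(*p,.016));r=4
        u0,v0=int(round(u)),int(round(v));q=g[v0-r:v0+r+1,u0-r:u0+r+1]
        w=np.clip(np.percentile(q,25)-q,0,None)**2
        yy,xx=np.mgrid[-r:r+1,-r:r+1];obs.append((C,u0+(w*xx).sum()/w.sum(),v0+(w*yy).sum()/w.sum()))
    x=tri(obs);x2=tri(obs[1:])
    print(k,x.round(4),x2.round(4),[ (proj(o[0],x)-o[1:]).round(1) for o in obs])
```

```text
A [0.5531 0.0995 0.013 ] [0.553  0.0988 0.0136] [array([-0.1,  0.2]), array([0. , 0.3]), array([-0.3, -0.3])]
B [ 0.4574 -0.1013  0.0147] [ 0.4576 -0.1014  0.0147] [array([0.2, 0.1]), array([-0.2,  0.4]), array([-0.4, -0.4])]
C [ 0.5658 -0.0933  0.0142] [ 0.5656 -0.0935  0.0145] [array([-0.1,  0. ]), array([-0.1,  0.5]), array([-0.3, -0.4])]
D [ 0.6644 -0.0865  0.0142] [ 0.664  -0.0866  0.0143] [array([-0.4, -0.1]), array([-0. ,  0.5]), array([-0.2, -0.4])]
E [0.6732 0.005  0.0141] [0.6727 0.0044 0.0147] [array([-0.5,  0.1]), array([0.2, 0.4]), array([-0.2, -0.3])]
green [0.4441 0.0215 0.014 ] [0.4442 0.0214 0.014 ] [array([0.2, 0.1]), array([-0.2,  0.4]), array([-0.4, -0.4])]
red [ 0.3533 -0.0617  0.0147] [ 0.3532 -0.0614  0.0143] [array([-0. , -0.1]), array([-0.3,  0.7]), array([-0.4, -0.8])]
```

All five are thin (same height as red/green): 4×16=64<68, so all five go in. Pick A.

```bash
cat > p.py <<'E'
import sys
from h import *
x,y,z=map(float,sys.argv[1:4]);tool();go([x,y,z],YAW)
E
python3 p.py .553 .0992 .001
```

```text
[0.56   0.0404 0.3404] yaw y 15.7 z [-0.  0. -1.] q [-0.06  0.22 -0.07  1.65  0.02  1.27  0.14] F [0.3 0.  0.8] gap 0.0751 7.575
off [1.461 0.231 8.486] rot [-0. -0.  0.]
```

>>> {"api": "arm_command", "payload": {"targets": [{"offset": [1.46, 0.23, 0], "rot": [0, 0, 0], "jaw": 78}, {"offset": [1.46, 0.23, 1.5], "rot": [0, 0, 0], "jaw": 78}, {"offset": [1.46, 0.23, 3], "rot": [0, 0, 0], "jaw": 78}, {"offset": [1.46, 0.23, 4.5], "rot": [0, 0, 0], "jaw": 78}, {"offset": [1.46, 0.23, 6], "rot": [0, 0, 0], "jaw": 78}, {"offset": [1.46, 0.23, 7.3], "rot": [0, 0, 0], "jaw": 78}, {"offset": [1.46, 0.23, 8], "rot": [0, 0, 0], "jaw": 78}, {"offset": [1.46, 0.23, 8.3], "rot": [0, 0, 0], "jaw": 78}, {"offset": [1.46, 0.23, 8.45], "rot": [0, 0, 0], "jaw": 78}, {"offset": [1.46, 0.23, 8.45], "rot": [0, 0, 0], "jaw": 55}, {"offset": [1.46, 0.23, 8.45], "rot": [0, 0, 0], "jaw": 55}, {"offset": [1.46, 0.23, 8.45], "rot": [0, 0, 0], "jaw": 50}, {"offset": [1.46, 0.23, 8.45], "rot": [0, 0, 0], "jaw": 50}, {"offset": [1.46, 0.23, 8.45], "rot": [0, 0, 0], "jaw": 50}], "force": 30}}

```text
time: 9.32
position: [0.5543, 0.0995, 0.0038]
tcp_rot: [1.896, 2.503, 0.003]
contact_force: [-0.9, -0.1, 7.2]
finger_gap: 0.0584
gripper_force: 32.7
```

```bash
python3 p.py .5914 .293 .24
python3 - <<'E'
from h import *
im=snapshot('wrist');im2=snapshot('side')
a=cv2.resize(im[150:400,170:470],None,fx=1.3,fy=1.3);u,v=map(int,proj(cam('side'),(.553,.1,.02)))
b=cv2.resize(im2[v-40:v+41,u-50:u+50],None,fx=4,fy=4);H=max(a.shape[0],b.shape[0])
f=lambda q:np.pad(q,((0,H-q.shape[0]),(0,0),(0,0)));cv2.imwrite('pics/g1.png',np.hstack([f(a),f(b)]))
E
```

```text
[0.5543 0.0995 0.0038] yaw y 15.7 z [ 0.002  0.    -1.   ] q [-0.16  0.64 -0.08  1.91  0.09  0.59 -0.03] F [-0.9 -0.1  7.2] gap 0.0584 9.325
off [ 4.405  2.218 -5.9  ] rot [0.03 0.   0.  ]
```

View pics/g1.png

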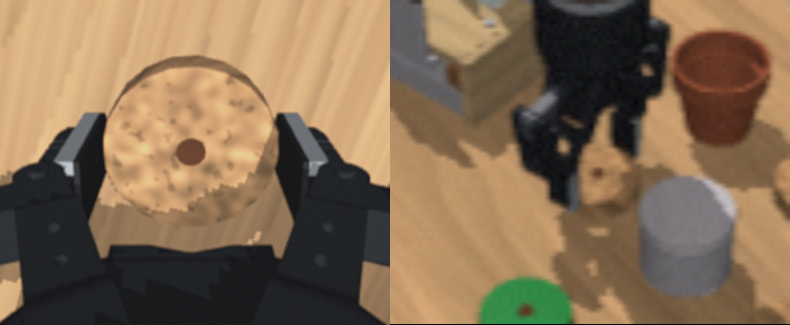

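Disc A gripped squarely (hole at (190,152), midway between pads; gap 58.4 mm). Lift and carry over the pipe.

>>> {"api": "arm_command", "payload": {"targets": [{"offset": [0, 0, -0.3], "rot": [0, 0, 0], "jaw": 50}, {"offset": [0, 0, -1.5], "rot": [0, 0, 0], "jaw": 50}, {"offset": [0, 0, -3], "rot": [0, 0, 0], "jaw": 50}, {"offset": [0, 0, -4.5], "rot": [0, 0, 0], "jaw": 50}, {"offset": [1, 0.5, -5.9], "rot": [0, 0, 0], "jaw": 50}, {"offset": [2.2, 1.1, -5.9], "rot": [0, 0, 0], "jaw": 50}, {"offset": [3.4, 1.7, -5.9], "rot": [0, 0, 0], "jaw": 50}, {"offset": [4.4, 2.22, -5.9], "rot": [0, 0, 0], "jaw": 50}, {"offset": [4.4, 2.22, -5.9], "rot": [0, 0, 0], "jaw": 50}, {"offset": [4.4, 2.22, -5.9], "rot": [0, 0, 0], "jaw": 50}]}}

```text
time: 10.68
position: [0.5906, 0.2918, 0.2384]
tcp_rot: [1.897, 2.504, -0.002]
contact_force: [0.8, -0.9, -1.1]
finger_gap: 0.0583
gripper_force: 32.6
```

```bash
python3 p.py .5914 .293 .165
python3 - <<'E'
from h import *
W=cam('wrist');im=snapshot('wrist');b=snapshot('scene');u,v=map(int,proj(cam('scene'),(.591,.293,.16)))
b=cv2.resize(b[v-45:v+45,u-45:u+45],(400,400),interpolation=cv2.INTER_CUBIC)
s=snapshot('side');u,v=map(int,proj(cam('side'),(.591,.293,.16)));s=cv2.resize(s[v-45:v+45,u-45:u+45],(400,400),interpolation=cv2.INTER_CUBIC)
cv2.imwrite('pics/g2.png',np.hstack([b,s]))
E
```

```text
[0.5906 0.2918 0.2384] yaw y 15.7 z [-0.    -0.001 -1.   ] q [-0.38  0.48 -0.16  1.53  0.08  1.14 -0.29] F [ 0.8 -0.9 -1.1] gap 0.0583 10.675
off [0.025 0.029 1.835] rot [-0.01  0.01  0.  ]
```

View pics/g2.png

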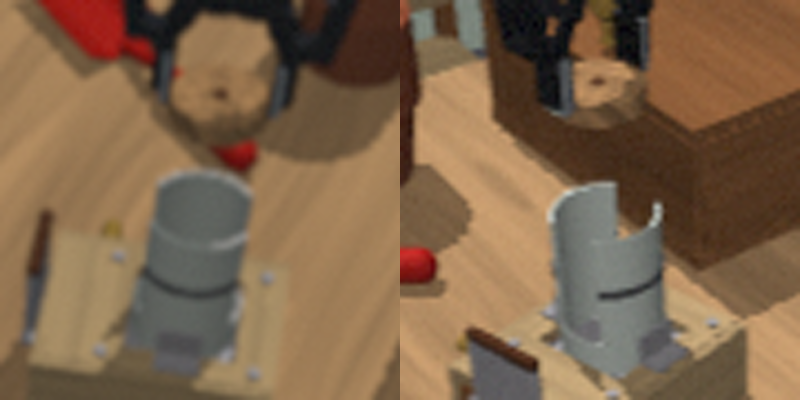

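Scene crop: pipe mouth ellipse centred ≈(204,209) left panel; side panel centre u≈205. Compare to prediction.

Run:
```python
from h import *
for n,m in (('scene',(204,209)),('side',(205,None))):
    C=cam(n);u,v=map(int,proj(C,(.591,.293,.16)))
    q=proj(C,mw(0,0,.157));print(n,((q-[u-45,v-45])*400/90+2).round(1),m,'px/mm',np.linalg.norm(proj(C,mw(.05,0,.157))-q)/50*4.44)
    d=proj(C,(.5906,.2918,.2384+.012));print('disc top pred',((d-[u-45,v-45])*400/90+2).round(1))
```

```text
scene [202.5 208.9] (204, 209) px/mm 1.5992555894984417
disc top pred [219.3  93.3]
side [204.9 208. ] (205, None) px/mm 1.2076367360450226
disc top pred [194.8  77. ]
```

>>> {"api": "arm_command", "payload": {"targets": [{"offset": [0.03, 0.03, 1.0], "rot": [0, 0, 0], "jaw": 50}, {"offset": [0.03, 0.03, 1.6], "rot": [0, 0, 0], "jaw": 50}, {"offset": [0.03, 0.03, 2.0], "rot": [0, 0, 0], "jaw": 50}, {"offset": [0.03, 0.03, 2.3], "rot": [0, 0, 0], "jaw": 50}, {"offset": [0.03, 0.03, 2.5], "rot": [0, 0, 0], "jaw": 50}, {"offset": [0.03, 0.03, 2.5], "rot": [0, 0, 0], "jaw": 50}]}}

```text
time: 11.58
position: [0.5916, 0.2941, 0.1383]
tcp_rot: [-1.897, -2.504, 0.001]
contact_force: [0.2, -0.3, 0.2]
finger_gap: 0.058
gripper_force: 32.6
```

No contact; disc is inside. Down a bit more, release, lift.

>>> {"api": "arm_command", "payload": {"targets": [{"offset": [-0.02, 0, 0.2], "rot": [0, 0, 0], "jaw": 50}, {"offset": [-0.02, 0, 0.4], "rot": [0, 0, 0], "jaw": 50}, {"offset": [-0.02, 0, 0.4], "rot": [0, 0, 0], "jaw": 65}, {"offset": [-0.02, 0, 0.4], "rot": [0, 0, 0], "jaw": 72}, {"offset": [-0.02, 0, 0.4], "rot": [0, 0, 0], "jaw": 72}, {"offset": [-0.02, 0, 0.4], "rot": [0, 0, 0], "jaw": 72}, {"offset": [-0.02, 0, 0], "rot": [0, 0, 0], "jaw": 75}, {"offset": [-0.02, 0, -1], "rot": [0, 0, 0], "jaw": 75}, {"offset": [-0.02, 0, -2.5], "rot": [0, 0, 0], "jaw": 75}, {"offset": [-0.02, 0, -3], "rot": [0, 0, 0], "jaw": 75}]}}

```text
time: 12.82
position: [0.5941, 0.2947, 0.265]
tcp_rot: [1.895, 2.501, 0.012]
contact_force: [0.1, -0.0, 0.0]
finger_gap: 0.0753
gripper_force: 0.0
```

```bash
python3 p.py .6738 .0048 .25;  python3 - <<'E'
from h import *
b=snapshot('scene');u,v=map(int,proj(cam('scene'),(.591,.293,.12)))
b=cv2.resize(b[v-45:v+45,u-45:u+45],(400,400),interpolation=cv2.INTER_CUBIC)
w=cv2.resize(snapshot('wrist'),None,fx=.625,fy=.625);w=np.pad(w,((0,150),(0,0),(0,0)))
cv2.imwrite('pics/g3.png',np.hstack([b,w]))
E
```

```text
[0.5941 0.2947 0.265 ] yaw y 15.7 z [ 0.008  0.004 -1.   ] q [-0.38  0.46 -0.16  1.49  0.08  1.18 -0.29] F [ 0.1 -0.   0. ] gap 0.0753 12.825
off [-7.518 -0.047  0.36 ] rot [ 0.1  -0.02  0.  ]
```

View pics/g3.png

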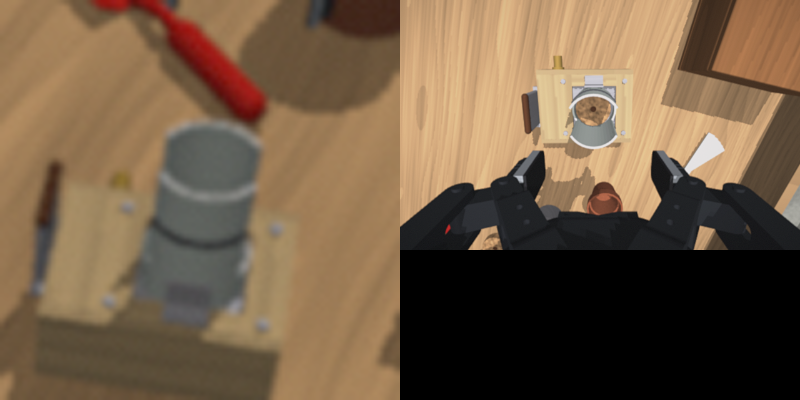

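Right panel: disc A lies flat inside the pipe at (593,108). Now E; first check the remaining discs haven't shifted.

```bash
cat > chk.py <<'E'
from h import *
P=dict(B=(.4574,-.1013),C=(.5658,-.0933),D=(.6644,-.0865),E=(.6732,.005),tin=(.556,.02),pot=(.66,.125),tab=tuple(mw(-.101)[:2]))
def check(save=True):
    for n,f in (('scene','s4'),('side','d4')):
        C=cam(n);im=snapshot(n);r=cv2.imread(f'pics/{f}.png');o=[]
        for k,p in P.items():
            u,v=map(int,proj(C,(*p,.1 if k=='tab' else .016)));sl=(slice(v-12,v+13),slice(u-14,u+15))
            o.append((k,float(np.abs(im[sl].astype(float)-r[sl]).mean().round(1))))
        print(n,o)
if __name__=='__main__': check()
E
python3 chk.py; python3 p.py .6732 .0050 .004
```

```text
scene [('B', 17.2), ('C', 29.6), ('D', 1.3), ('E', 15.4), ('tin', 36.1), ('pot', 4.0), ('tab', 5.7)]
side [('B', 26.5), ('C', 31.1), ('D', 4.0), ('E', 22.6), ('tin', 36.4), ('pot', 6.7), ('tab', 1.9)]
[0.5918 0.2933 0.2589] yaw y 15.7 z [ 0.001  0.    -1.   ] q [-0.38  0.47 -0.16  1.5   0.08  1.18 -0.29] F [-0.  -0.1  0.1] gap 0.0752 13.025
off [-7.490e+00  3.000e-03  6.371e+00] rot [ 0.01 -0.    0.  ]
```

```bash
cat > loc.py <<'E'
from h import *
P=dict(B=(.4574,-.1013),C=(.5658,-.0933),D=(.6644,-.0865),E=(.6732,.005),green=(.4442,.0215),red=(.3533,-.0615))
I={n:snapshot(n) for n in ('scene','side')}
for n in I: cv2.imwrite(f'pics/{n}_{int(readout.read_state()["time"])}.png',I[n])
for k,p in P.items():
    obs=[];dk=[]
    for n in I:
        C=cam(n);g=cv2.cvtColor(I[n],cv2.COLOR_BGR2GRAY).astype(float);u0,v0=np.round(proj(C,(*p,.016))).astype(int);r=4
        q=g[v0-r:v0+r+1,u0-r:u0+r+1];w=np.clip(np.percentile(q,25)-q,0,None)**2;yy,xx=np.mgrid[-r:r+1,-r:r+1]
        dk.append(round(float(q.min()/np.median(q)),2));obs.append((C,u0+(w*xx).sum()/w.sum(),v0+(w*yy).sum()/w.sum()))
    x=tri(obs);print(k,x.round(4),dk,[(proj(o[0],x)-o[1:]).round(1).tolist() for o in obs])
E
python3 loc.py
```

```text
B [ 0.4575 -0.1013  0.0147] [0.51, 0.45] [[-0.1, 0.4], [-0.3, -0.4]]
C [ 0.5657 -0.0933  0.0144] [0.54, 0.4] [[-0.1, 0.4], [-0.3, -0.4]]
D [ 0.664  -0.0866  0.0143] [0.53, 0.45] [[-0.1, 0.4], [-0.3, -0.4]]
E [0.6705 0.0027 0.0049] [0.58, 0.55] [[0.2, -0.6], [0.3, 0.5]]
green [0.4442 0.0213 0.0143] [0.73, 0.59] [[-0.1, 0.4], [-0.3, -0.4]]
red [ 0.3534 -0.0626  0.0135] [0.92, 0.73] [[-0.1, 0.3], [-0.2, -0.3]]
```

```bash
ls pics | grep _
python3 - <<'E'
from h import *
import glob
o=[]
for n in ('scene','side'):
    im=cv2.imread(sorted(glob.glob(f'pics/{n}_*.png'))[-1]);u,v=map(int,proj(cam(n),(.62,.02,.016)));print(n,u,v)
    o.append(cv2.resize(im[v-62:v+63,u-66:u+66],(396,375),interpolation=cv2.INTER_CUBIC))
cv2.imwrite('pics/g4.png',np.hstack(o))
E
```

```text
scene_13.png
side_13.png
scene 354 226
side 348 217
```

View pics/g4.png

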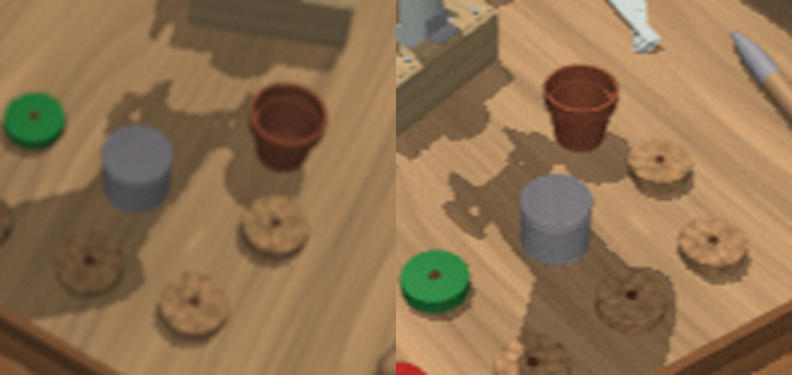

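E was knocked: hole now at (277,223) left panel and (659,158) right; the others stand where they were. Re-triangulate E.

```bash
python3 - <<'E'
from h import *
x=tri([(cam('scene'),354-66+277/3-.33,226-62+223/3-.33),(cam('side'),348-66+263/3-.33,217-62+158/3-.33)]);print(x)
import re
s=open('loc.py').read().replace('E=(.6732,.005)','E=(%.4f,%.4f)'%tuple(x[:2]));open('loc.py','w').write(s)
E
python3 loc.py | grep E
```

```text
[0.69497144 0.0203519  0.01339802]
E [0.6935 0.0187 0.0146] [0.55, 0.49] [[-0.1, 0.3], [-0.2, -0.3]]
```

```bash
python3 p.py .694 .019 .005
```

```text
[0.591  0.2929 0.2566] yaw y 15.7 z [-0.003 -0.001 -1.   ] q [-0.38  0.47 -0.16  1.5   0.08  1.18 -0.29] F [ 0.   0.1 -0.2] gap 0.0745 13.225
off [-7.286  0.643  6.293] rot [-0.04  0.01  0.  ]
```

>>> {"api": "arm_command", "payload": {"targets": [{"offset": [-7.28, 0.65, 0], "rot": [0, 0, 0], "jaw": 78}, {"offset": [-7.28, 0.65, 0], "rot": [0, 0, 0], "jaw": 78}, {"offset": [-7.28, 0.65, 0], "rot": [0, 0, 0], "jaw": 78}, {"offset": [-7.28, 0.65, 0], "rot": [0, 0, 0], "jaw": 78}, {"offset": [-7.28, 0.65, 0.5], "rot": [0, 0, 0], "jaw": 78}, {"offset": [-7.28, 0.65, 2], "rot": [0, 0, 0], "jaw": 78}, {"offset": [-7.28, 0.65, 3.5], "rot": [0, 0, 0], "jaw": 78}, {"offset": [-7.28, 0.65, 4.8], "rot": [0, 0, 0], "jaw": 78}, {"offset": [-7.28, 0.65, 5.6], "rot": [0, 0, 0], "jaw": 78}, {"offset": [-7.28, 0.65, 6.1], "rot": [0, 0, 0], "jaw": 78}, {"offset": [-7.28, 0.65, 6.3], "rot": [0, 0, 0], "jaw": 78}, {"offset": [-7.28, 0.65, 6.3], "rot": [0, 0, 0], "jaw": 55}, {"offset": [-7.28, 0.65, 6.3], "rot": [0, 0, 0], "jaw": 50}, {"offset": [-7.28, 0.65, 6.3], "rot": [0, 0, 0], "jaw": 50}, {"offset": [-7.28, 0.65, 6.3], "rot": [0, 0, 0], "jaw": 50}, {"offset": [-7.28, 0.65, 6.3], "rot": [0, 0, 0], "jaw": 50}]}}

```text
time: 15.22
position: [0.6965, 0.0201, 0.0076]
tcp_rot: [1.896, 2.503, 0.002]
contact_force: [-0.3, -0.1, 6.0]
finger_gap: 0.0584
gripper_force: 32.6
```

```bash
python3 p.py .5914 .293 .24
python3 - <<'E'
from h import *
C=cam('wrist');im=snapshot('wrist');s=readout.read_state()['position']
u0,v0=np.round(proj(C,(s[0],s[1],.016))).astype(int);g=cv2.cvtColor(im,cv2.COLOR_BGR2GRAY).astype(float);r=22
q=cv2.GaussianBlur(g,(0,0),3)[v0-r:v0+r+1,u0-r:u0+r+1];j=np.unravel_index(q.argmin(),q.shape)
u,v=u0-r+j[1],v0-r+j[0];p=ray(C,u,v,.016);print('hole minus tcp (world)',(p-s).round(4),q.min(),np.median(q))
E
```

```text
[0.6965 0.0201 0.0076] yaw y 15.7 z [ 0.002  0.    -1.   ] q [-0.02  0.8  -0.07  1.55  0.07  0.79  0.15] F [-0.3 -0.1  6. ] gap 0.0584 15.225
off [ 7.277 -0.675 -5.815] rot [0.02 0.   0.  ]
hole minus tcp (world) [ 0.0006 -0.0001  0.0084] 85.91150692917562 172.61287153472426
```

>>> {"api": "arm_command", "payload": {"targets": [{"offset": [0, 0, -0.3], "rot": [0, 0, 0], "jaw": 50}, {"offset": [0, 0, -1.5], "rot": [0, 0, 0], "jaw": 50}, {"offset": [0, 0, -3], "rot": [0, 0, 0], "jaw": 50}, {"offset": [0, 0, -4.5], "rot": [0, 0, 0], "jaw": 50}, {"offset": [1.2, -0.1, -5.85], "rot": [0, 0, 0], "jaw": 50}, {"offset": [2.6, -0.25, -5.85], "rot": [0, 0, 0], "jaw": 50}, {"offset": [4, -0.4, -5.85], "rot": [0, 0, 0], "jaw": 50}, {"offset": [5.4, -0.5, -5.85], "rot": [0, 0, 0], "jaw": 50}, {"offset": [6.6, -0.6, -5.85], "rot": [0, 0, 0], "jaw": 50}, {"offset": [7.28, -0.67, -5.85], "rot": [0, 0, 0], "jaw": 50}, {"offset": [7.28, -0.67, -5.85], "rot": [0, 0, 0], "jaw": 50}, {"offset": [7.28, -0.67, -5.85], "rot": [0, 0, 0], "jaw": 50}, {"offset": [7.28, -0.67, -5.0], "rot": [0, 0, 0], "jaw": 50}, {"offset": [7.28, -0.67, -4.4], "rot": [0, 0, 0], "jaw": 50}, {"offset": [7.28, -0.67, -4.4], "rot": [0, 0, 0], "jaw": 50}, {"offset": [7.28, -0.67, -4.4], "rot": [0, 0, 0], "jaw": 50}]}}

```text
time: 17.27
position: [0.5923, 0.2922, 0.1835]
tcp_rot: [1.899, 2.502, 0.002]
contact_force: [0.3, 0.8, -0.2]
finger_gap: 0.0579
gripper_force: 32.4
```

```bash
python3 p.py .5914 .293 .122
```

```text
[0.5923 0.2922 0.1835] yaw y 15.6 z [ 0.001  0.    -1.   ] q [-0.39  0.53 -0.15  1.57  0.09  1.04 -0.3 ] F [ 0.3  0.8 -0.2] gap 0.0579 17.275
off [ 0.025 -0.02   1.539] rot [ 0.02  0.   -0.02]
```

>>> {"api": "arm_command", "payload": {"targets": [{"offset": [0.02, -0.02, 0.4], "rot": [0, 0, 0], "jaw": 50}, {"offset": [0.02, -0.02, 0.7], "rot": [0, 0, 0], "jaw": 50}, {"offset": [0.02, -0.02, 1.0], "rot": [0, 0, 0], "jaw": 50}, {"offset": [0.02, -0.02, 1.2], "rot": [0, 0, 0], "jaw": 50}, {"offset": [0.02, -0.02, 1.4], "rot": [0, 0, 0], "jaw": 50}, {"offset": [0.02, -0.02, 1.5], "rot": [0, 0, 0], "jaw": 50}, {"offset": [0.02, -0.02, 1.5], "rot": [0, 0, 0], "jaw": 50}]}}

```text
time: 18.15
position: [0.5901, 0.2937, 0.1222]
tcp_rot: [-1.897, -2.504, 0.001]
contact_force: [-0.7, -0.4, -1.0]
finger_gap: 0.0579
gripper_force: 32.4
```

>>> {"api": "arm_command", "payload": {"targets": [{"offset": [0, 0, 0], "rot": [0, 0, 0], "jaw": 65}, {"offset": [0, 0, 0], "rot": [0, 0, 0], "jaw": 72}, {"offset": [0, 0, 0], "rot": [0, 0, 0], "jaw": 72}, {"offset": [0, 0, 0], "rot": [0, 0, 0], "jaw": 72}, {"offset": [0, 0, -0.4], "rot": [0, 0, 0], "jaw": 75}, {"offset": [0, 0, -1.4], "rot": [0, 0, 0], "jaw": 75}, {"offset": [0, 0, -2.8], "rot": [0, 0, 0], "jaw": 75}, {"offset": [0, 0, -3.4], "rot": [0, 0, 0], "jaw": 75}, {"offset": [0, 0, -3.4], "rot": [0, 0, 0], "jaw": 75}, {"offset": [0, 0, -3.4], "rot": [0, 0, 0], "jaw": 75}, {"offset": [0, 0, -3.4], "rot": [0, 0, 0], "jaw": 75}]}}

```text
time: 19.52
position: [0.5893, 0.2932, 0.2568]
tcp_rot: [-1.896, -2.503, 0.004]
contact_force: [0.4, 0.4, -0.5]
finger_gap: 0.0751
gripper_force: 0.0
```

```bash
cat > stack.py <<'E'
from h import *
# hole of the top disc in the pipe seen from the wrist: image u,v of darkest spot vs predicted for each stack count
C=cam('wrist');im=snapshot('wrist');cv2.imwrite('pics/st_%d.png'%readout.read_state()['time'],im)
g=cv2.GaussianBlur(cv2.cvtColor(im,cv2.COLOR_BGR2GRAY).astype(float),(0,0),1)
for n in range(1,6):
    q=proj(C,mw(0,0,.052+.016*n));u,v=np.round(q).astype(int);print(n,q.round(1),end='; ')
u,v=np.round(proj(C,mw(0,0,.1))).astype(int);b=g[v-18:v+19,u-8:u+9];j=np.unravel_index(b.argmin(),b.shape);print('hole',u-8+j[1],v-18+j[0],b.min(),np.median(b))
E
python3 stack.py; python3 loc.py; python3 p.py .6642 -.0865 .005
```

```text
1 [319.1 175.1]; 2 [319.1 178.4]; 3 [319.2 182. ]; 4 [319.3 186. ]; 5 [319.4 190.5]; hole 321 178 56.134290366607075 121.19607741875892
B [ 0.4575 -0.1013  0.0148] [0.53, 0.41] [[-0.1, 0.4], [-0.3, -0.4]]
C [ 0.5656 -0.0934  0.0145] [0.54, 0.39] [[-0.1, 0.4], [-0.3, -0.4]]
D [ 0.664  -0.0867  0.0144] [0.53, 0.4] [[-0.1, 0.4], [-0.3, -0.4]]
E [0.6857 0.0219 0.0148] [0.82, 0.9] [[-0.5, 1.6], [-0.9, -1.3]]
green [0.4444 0.0215 0.0141] [0.75, 0.61] [[-0.1, 0.5], [-0.3, -0.4]]
red [ 0.3524 -0.0635  0.0169] [0.9, 0.74] [[-0.2, 0.6], [-0.4, -0.6]]
[0.5896 0.2935 0.2572] yaw y 15.7 z [-0.002 -0.001 -1.   ] q [-0.39  0.47 -0.16  1.5   0.08  1.18 -0.29] F [0.  0.3 0.2] gap 0.0747 19.675
off [-9.647 -0.764  6.311] rot [-0.02  0.    0.  ]
```

Hole seen at v=178 → two discs stacked flat. Pick D.

>>> {"api": "arm_command", "payload": {"targets": [{"offset": [-9.65, -0.76, 0], "rot": [0, 0, 0], "jaw": 78}, {"offset": [-9.65, -0.76, 0], "rot": [0, 0, 0], "jaw": 78}, {"offset": [-9.65, -0.76, 0], "rot": [0, 0, 0], "jaw": 78}, {"offset": [-9.65, -0.76, 0], "rot": [0, 0, 0], "jaw": 78}, {"offset": [-9.65, -0.76, 0], "rot": [0, 0, 0], "jaw": 78}, {"offset": [-9.65, -0.76, 0], "rot": [0, 0, 0], "jaw": 78}, {"offset": [-9.65, -0.76, 0.5], "rot": [0, 0, 0], "jaw": 78}, {"offset": [-9.65, -0.76, 2], "rot": [0, 0, 0], "jaw": 78}, {"offset": [-9.65, -0.76, 3.5], "rot": [0, 0, 0], "jaw": 78}, {"offset": [-9.65, -0.76, 4.8], "rot": [0, 0, 0], "jaw": 78}, {"offset": [-9.65, -0.76, 5.6], "rot": [0, 0, 0], "jaw": 78}, {"offset": [-9.65, -0.76, 6.1], "rot": [0, 0, 0], "jaw": 78}, {"offset": [-9.65, -0.76, 6.3], "rot": [0, 0, 0], "jaw": 78}, {"offset": [-9.65, -0.76, 6.3], "rot": [0, 0, 0], "jaw": 55}, {"offset": [-9.65, -0.76, 6.3], "rot": [0, 0, 0], "jaw": 50}, {"offset": [-9.65, -0.76, 6.3], "rot": [0, 0, 0], "jaw": 50}, {"offset": [-9.65, -0.76, 6.3], "rot": [0, 0, 0], "jaw": 50}, {"offset": [-9.65, -0.76, 6.3], "rot": [0, 0, 0], "jaw": 50}]}}

```text
time: 21.92
position: [0.6662, -0.0862, 0.0076]
tcp_rot: [1.896, 2.503, 0.001]
contact_force: [-1.4, 0.1, 6.3]
finger_gap: 0.058
gripper_force: 32.7
```

```bash
cat > hold.py <<'E'
from h import *
C=cam('wrist');im=snapshot('wrist');s=readout.read_state()['position']
u0,v0=np.round(proj(C,(s[0],s[1],.016))).astype(int);g=cv2.cvtColor(im,cv2.COLOR_BGR2GRAY).astype(float);r=22
q=cv2.GaussianBlur(g,(0,0),3)[v0-r:v0+r+1,u0-r:u0+r+1];j=np.unravel_index(q.argmin(),q.shape)
u,v=u0-r+j[1],v0-r+j[0];p=ray(C,u,v,.016);print('hole minus tcp (world)',(p-s).round(4),q.min(),np.median(q))
E
python3 hold.py;python3 p.py .5914 .293 .24
```

```text
hole minus tcp (world) [ 0.0007 -0.0001  0.0084] 79.05859553938565 161.6532460167535
[ 0.6662 -0.0862  0.0076] yaw y 15.7 z [ 0.002 -0.    -1.   ] q [ 0.12  0.77 -0.04  1.63  0.04  0.75  0.33] F [-0.2  1.3  6.3] gap 0.0579 21.975
off [ 9.629  0.774 -5.816] rot [0.02 0.01 0.  ]
```

>>> {"api": "arm_command", "payload": {"targets": [{"offset": [0, 0, -0.3], "rot": [0, 0, 0], "jaw": 50}, {"offset": [0, 0, -1.5], "rot": [0, 0, 0], "jaw": 50}, {"offset": [0, 0, -3], "rot": [0, 0, 0], "jaw": 50}, {"offset": [0, 0, -4.5], "rot": [0, 0, 0], "jaw": 50}, {"offset": [1.2, 0.1, -5.85], "rot": [0, 0, 0], "jaw": 50}, {"offset": [2.6, 0.2, -5.85], "rot": [0, 0, 0], "jaw": 50}, {"offset": [4, 0.3, -5.85], "rot": [0, 0, 0], "jaw": 50}, {"offset": [5.4, 0.4, -5.85], "rot": [0, 0, 0], "jaw": 50}, {"offset": [6.8, 0.55, -5.85], "rot": [0, 0, 0], "jaw": 50}, {"offset": [8.1, 0.65, -5.85], "rot": [0, 0, 0], "jaw": 50}, {"offset": [9.1, 0.75, -5.85], "rot": [0, 0, 0], "jaw": 50}, {"offset": [9.64, 0.77, -5.85], "rot": [0, 0, 0], "jaw": 50}, {"offset": [9.64, 0.77, -5.85], "rot": [0, 0, 0], "jaw": 50}, {"offset": [9.64, 0.77, -5.5], "rot": [0, 0, 0], "jaw": 50}, {"offset": [9.64, 0.77, -4.8], "rot": [0, 0, 0], "jaw": 50}, {"offset": [9.64, 0.77, -4.4], "rot": [0, 0, 0], "jaw": 50}, {"offset": [9.64, 0.77, -4.4], "rot": [0, 0, 0], "jaw": 50}, {"offset": [9.64, 0.77, -4.4], "rot": [0, 0, 0], "jaw": 50}]}}

```text
time: 24.22
position: [0.5914, 0.2931, 0.1831]
tcp_rot: [1.898, 2.503, 0.001]
contact_force: [0.3, 0.6, -0.4]
finger_gap: 0.0577
gripper_force: 32.5
```

```bash
python3 p.py .5914 .293 .122
```

```text
[0.5914 0.2931 0.1831] yaw y 15.7 z [ 0.001  0.    -1.   ] q [-0.4   0.53 -0.14  1.58  0.09  1.04 -0.29] F [ 0.3  0.6 -0.4] gap 0.0577 24.225
off [-0.002 -0.003  1.528] rot [ 0.01 -0.   -0.01]
```

>>> {"api": "arm_command", "payload": {"targets": [{"offset": [0, 0, 0.4], "rot": [0, 0, 0], "jaw": 50}, {"offset": [0, 0, 0.7], "rot": [0, 0, 0], "jaw": 50}, {"offset": [0, 0, 1.0], "rot": [0, 0, 0], "jaw": 50}, {"offset": [0, 0, 1.2], "rot": [0, 0, 0], "jaw": 50}, {"offset": [0, 0, 1.4], "rot": [0, 0, 0], "jaw": 50}, {"offset": [0, 0, 1.5], "rot": [0, 0, 0], "jaw": 50}, {"offset": [0, 0, 1.5], "rot": [0, 0, 0], "jaw": 50}, {"offset": [0, 0, 1.5], "rot": [0, 0, 0], "jaw": 65}, {"offset": [0, 0, 1.5], "rot": [0, 0, 0], "jaw": 72}, {"offset": [0, 0, 1.5], "rot": [0, 0, 0], "jaw": 72}, {"offset": [0, 0, 1.5], "rot": [0, 0, 0], "jaw": 72}, {"offset": [0, 0, 1.1], "rot": [0, 0, 0], "jaw": 75}, {"offset": [0, 0, 0.1], "rot": [0, 0, 0], "jaw": 75}, {"offset": [0, 0, -1.3], "rot": [0, 0, 0], "jaw": 75}, {"offset": [0, 0, -1.9], "rot": [0, 0, 0], "jaw": 75}, {"offset": [0, 0, -1.9], "rot": [0, 0, 0], "jaw": 75}, {"offset": [0, 0, -1.9], "rot": [0, 0, 0], "jaw": 75}, {"offset": [0, 0, -1.9], "rot": [0, 0, 0], "jaw": 75}]}}

```text
time: 26.48
position: [0.5897, 0.293, 0.2567]
tcp_rot: [-1.896, -2.503, 0.004]
contact_force: [0.6, -0.0, -0.3]
finger_gap: 0.0747
gripper_force: 0.0
```

```bash
python3 stack.py; python3 loc.py; python3 p.py .5658 -.0933 .005
```

```text
1 [318.7 174.7]; 2 [318.7 178. ]; 3 [318.8 181.6]; 4 [318.9 185.6]; 5 [318.9 190. ]; hole 321 181 56.070208741764034 127.92806847930517
B [ 0.4576 -0.1014  0.0149] [0.53, 0.45] [[-0.2, 0.4], [-0.3, -0.4]]
C [ 0.5657 -0.0934  0.0144] [0.53, 0.39] [[-0.1, 0.4], [-0.3, -0.4]]
D [ 0.6669 -0.0871  0.0218] [0.97, 0.93] [[-0.1, 0.2], [-0.1, -0.1]]
E [0.6853 0.0231 0.0144] [0.83, 0.9] [[-0.4, 1.3], [-0.8, -1.1]]
green [0.4443 0.0212 0.0144] [0.74, 0.61] [[-0.1, 0.5], [-0.3, -0.4]]
red [ 0.3532 -0.0623  0.0147] [0.89, 0.73] [[-0.2, 0.5], [-0.4, -0.6]]
[0.5901 0.2932 0.2572] yaw y 15.7 z [-0.002 -0.001 -1.   ] q [-0.4   0.47 -0.15  1.5   0.07  1.18 -0.28] F [-0.1 -0.7  0. ] gap 0.0749 26.625
off [-9.134 -3.188  6.316] rot [-0.02  0.    0.  ]
```

>>> {"api": "arm_command", "payload": {"targets": [{"offset": [-9.14, -3.22, 0], "rot": [0, 0, 0], "jaw": 78}, {"offset": [-9.14, -3.22, 0], "rot": [0, 0, 0], "jaw": 78}, {"offset": [-9.14, -3.22, 0], "rot": [0, 0, 0], "jaw": 78}, {"offset": [-9.14, -3.22, 0], "rot": [0, 0, 0], "jaw": 78}, {"offset": [-9.14, -3.22, 0], "rot": [0, 0, 0], "jaw": 78}, {"offset": [-9.14, -3.22, 0], "rot": [0, 0, 0], "jaw": 78}, {"offset": [-9.14, -3.22, 0.5], "rot": [0, 0, 0], "jaw": 78}, {"offset": [-9.14, -3.22, 2], "rot": [0, 0, 0], "jaw": 78}, {"offset": [-9.14, -3.22, 3.5], "rot": [0, 0, 0], "jaw": 78}, {"offset": [-9.14, -3.22, 4.8], "rot": [0, 0, 0], "jaw": 78}, {"offset": [-9.14, -3.22, 5.6], "rot": [0, 0, 0], "jaw": 78}, {"offset": [-9.14, -3.22, 6.1], "rot": [0, 0, 0], "jaw": 78}, {"offset": [-9.14, -3.22, 6.3], "rot": [0, 0, 0], "jaw": 78}, {"offset": [-9.14, -3.22, 6.3], "rot": [0, 0, 0], "jaw": 55}, {"offset": [-9.14, -3.22, 6.3], "rot": [0, 0, 0], "jaw": 50}, {"offset": [-9.14, -3.22, 6.3], "rot": [0, 0, 0], "jaw": 50}, {"offset": [-9.14, -3.22, 6.3], "rot": [0, 0, 0], "jaw": 50}, {"offset": [-9.14, -3.22, 6.3], "rot": [0, 0, 0], "jaw": 50}]}}

```text
time: 28.88
position: [0.5665, -0.0935, 0.0075]
tcp_rot: [1.896, 2.503, 0.001]
contact_force: [-1.3, -0.1, 6.3]
finger_gap: 0.0577
gripper_force: 32.8
```

```bash
python3 hold.py;python3 p.py .5914 .293 .24
```

```text
hole minus tcp (world) [-0.0008  0.      0.0085] 80.32298665962736 162.6108269535404
[ 0.5665 -0.0935  0.0075] yaw y 15.7 z [ 0.002 -0.    -1.   ] q [ 0.12  0.64 -0.01  1.89  0.01  0.61  0.38] F [-0.7  0.7  6.5] gap 0.0576 28.925
off [ 9.128  3.223 -5.813] rot [0.02 0.01 0.  ]
```

>>> {"api": "arm_command", "payload": {"targets": [{"offset": [0, 0, -0.3], "rot": [0, 0, 0], "jaw": 50}, {"offset": [0, 0, -1.5], "rot": [0, 0, 0], "jaw": 50}, {"offset": [0, 0, -3], "rot": [0, 0, 0], "jaw": 50}, {"offset": [0, 0, -4.5], "rot": [0, 0, 0], "jaw": 50}, {"offset": [1.1, 0.4, -5.85], "rot": [0, 0, 0], "jaw": 50}, {"offset": [2.4, 0.85, -5.85], "rot": [0, 0, 0], "jaw": 50}, {"offset": [3.7, 1.3, -5.85], "rot": [0, 0, 0], "jaw": 50}, {"offset": [5.0, 1.75, -5.85], "rot": [0, 0, 0], "jaw": 50}, {"offset": [6.3, 2.2, -5.85], "rot": [0, 0, 0], "jaw": 50}, {"offset": [7.6, 2.7, -5.85], "rot": [0, 0, 0], "jaw": 50}, {"offset": [8.6, 3.05, -5.85], "rot": [0, 0, 0], "jaw": 50}, {"offset": [9.14, 3.22, -5.85], "rot": [0, 0, 0], "jaw": 50}, {"offset": [9.14, 3.22, -5.85], "rot": [0, 0, 0], "jaw": 50}, {"offset": [9.14, 3.22, -5.5], "rot": [0, 0, 0], "jaw": 50}, {"offset": [9.14, 3.22, -4.8], "rot": [0, 0, 0], "jaw": 50}, {"offset": [9.14, 3.22, -4.4], "rot": [0, 0, 0], "jaw": 50}, {"offset": [9.14, 3.22, -4.4], "rot": [0, 0, 0], "jaw": 50}, {"offset": [9.14, 3.22, -4.4], "rot": [0, 0, 0], "jaw": 50}]}}

```text
time: 31.18
position: [0.5913, 0.2931, 0.1832]
tcp_rot: [1.898, 2.503, 0.001]
contact_force: [0.2, -0.5, 0.8]
finger_gap: 0.0579
gripper_force: 32.5
```

```bash
python3 p.py .5914 .293 .122
```

```text
[0.5913 0.2931 0.1832] yaw y 15.7 z [ 0.001  0.    -1.   ] q [-0.4   0.53 -0.14  1.58  0.08  1.04 -0.29] F [ 0.2 -0.5  0.8] gap 0.0579 31.175
off [-0.002 -0.     1.53 ] rot [ 0.01 -0.   -0.01]
```

>>> {"api": "arm_command", "payload": {"targets": [{"offset": [0, 0, 0.4], "rot": [0, 0, 0], "jaw": 50}, {"offset": [0, 0, 0.7], "rot": [0, 0, 0], "jaw": 50}, {"offset": [0, 0, 1.0], "rot": [0, 0, 0], "jaw": 50}, {"offset": [0, 0, 1.2], "rot": [0, 0, 0], "jaw": 50}, {"offset": [0, 0, 1.4], "rot": [0, 0, 0], "jaw": 50}, {"offset": [0, 0, 1.5], "rot": [0, 0, 0], "jaw": 50}, {"offset": [0, 0, 1.5], "rot": [0, 0, 0], "jaw": 50}, {"offset": [0, 0, 1.5], "rot": [0, 0, 0], "jaw": 65}, {"offset": [0, 0, 1.5], "rot": [0, 0, 0], "jaw": 72}, {"offset": [0, 0, 1.5], "rot": [0, 0, 0], "jaw": 72}, {"offset": [0, 0, 1.5], "rot": [0, 0, 0], "jaw": 72}, {"offset": [0, 0, 1.1], "rot": [0, 0, 0], "jaw": 75}, {"offset": [0, 0, 0.1], "rot": [0, 0, 0], "jaw": 75}, {"offset": [0, 0, -1.3], "rot": [0, 0, 0], "jaw": 75}, {"offset": [0, 0, -1.9], "rot": [0, 0, 0], "jaw": 75}, {"offset": [0, 0, -1.9], "rot": [0, 0, 0], "jaw": 75}, {"offset": [0, 0, -1.9], "rot": [0, 0, 0], "jaw": 75}, {"offset": [0, 0, -1.9], "rot": [0, 0, 0], "jaw": 75}]}}

```text
time: 33.42
position: [0.5898, 0.293, 0.2568]
tcp_rot: [-1.896, -2.503, 0.004]
contact_force: [0.2, 0.8, -0.7]
finger_gap: 0.0752
gripper_force: 0.0
```

```bash
python3 stack.py; python3 loc.py; python3 p.py .4578 -.1013 .005
```

```text
1 [318.7 174.7]; 2 [318.7 178. ]; 3 [318.8 181.6]; 4 [318.9 185.6]; 5 [318.9 190. ]; hole 317 185 77.45592203625702 128.82281695005884
B [ 0.4575 -0.1014  0.0148] [0.54, 0.43] [[-0.1, 0.4], [-0.3, -0.4]]
C [ 0.5722 -0.0882  0.0054] [0.92, 0.9] [[0.1, -0.3], [0.2, 0.3]]
D [ 0.667  -0.0839  0.0205] [0.97, 0.95] [[-0.3, 1.0], [-0.6, -0.8]]
E [0.6847 0.0214 0.0158] [0.82, 0.9] [[-0.5, 1.6], [-0.9, -1.3]]
green [0.4443 0.0214 0.0142] [0.71, 0.58] [[-0.1, 0.5], [-0.3, -0.4]]
red [ 0.3522 -0.0643  0.0178] [0.89, 0.72] [[-0.2, 0.5], [-0.4, -0.5]]
[0.5902 0.2932 0.2572] yaw y 15.7 z [-0.002 -0.001 -1.   ] q [-0.4   0.47 -0.15  1.5   0.07  1.18 -0.28] F [-0.4  0.5  0.4] gap 0.0748 33.575
off [-8.596 -5.842  6.321] rot [-0.02  0.    0.  ]
```

Run:
```python
import cv2,glob,numpy as np
a=cv2.imread('pics/st_33.png')[140:230,270:370];s=cv2.imread(sorted(glob.glob('pics/scene_33.png'))[0]);d=cv2.imread('pics/side_33.png')
from h import *
o=[cv2.resize(a,(400,360),interpolation=cv2.INTER_CUBIC)]
u,v=map(int,proj(cam('side'),mw(0,0,.11)));o.append(cv2.resize(d[v-45:v+45,u-50:u+50],(400,360),interpolation=cv2.INTER_CUBIC))
cv2.imwrite('pics/g5.png',np.hstack(o))
```

```text
(no output)
```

View pics/g5.png

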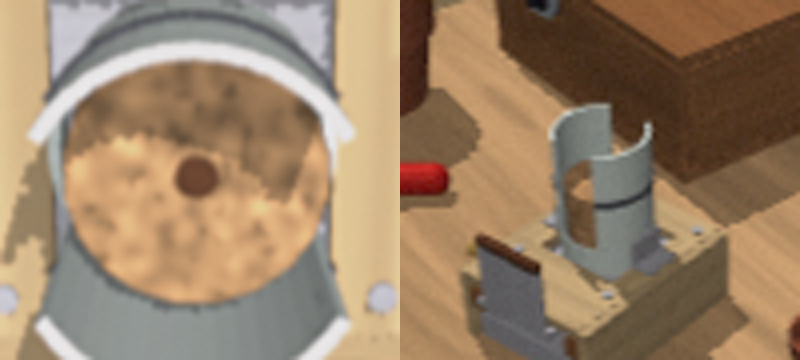

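g5: stack flat, hole at v≈184 → four thin discs, 64 mm, just short of the line (side view shows its top a little below the band's upper edge). Pick B, the last.

>>> {"api": "arm_command", "payload": {"targets": [{"offset": [-8.6, -5.87, 0], "rot": [0, 0, 0], "jaw": 78}, {"offset": [-8.6, -5.87, 0], "rot": [0, 0, 0], "jaw": 78}, {"offset": [-8.6, -5.87, 0], "rot": [0, 0, 0], "jaw": 78}, {"offset": [-8.6, -5.87, 0], "rot": [0, 0, 0], "jaw": 78}, {"offset": [-8.6, -5.87, 0], "rot": [0, 0, 0], "jaw": 78}, {"offset": [-8.6, -5.87, 0], "rot": [0, 0, 0], "jaw": 78}, {"offset": [-8.6, -5.87, 0], "rot": [0, 0, 0], "jaw": 78}, {"offset": [-8.6, -5.87, 0.5], "rot": [0, 0, 0], "jaw": 78}, {"offset": [-8.6, -5.87, 2], "rot": [0, 0, 0], "jaw": 78}, {"offset": [-8.6, -5.87, 3.5], "rot": [0, 0, 0], "jaw": 78}, {"offset": [-8.6, -5.87, 4.8], "rot": [0, 0, 0], "jaw": 78}, {"offset": [-8.6, -5.87, 5.6], "rot": [0, 0, 0], "jaw": 78}, {"offset": [-8.6, -5.87, 6.1], "rot": [0, 0, 0], "jaw": 78}, {"offset": [-8.6, -5.87, 6.3], "rot": [0, 0, 0], "jaw": 78}, {"offset": [-8.6, -5.87, 6.3], "rot": [0, 0, 0], "jaw": 55}, {"offset": [-8.6, -5.87, 6.3], "rot": [0, 0, 0], "jaw": 50}, {"offset": [-8.6, -5.87, 6.3], "rot": [0, 0, 0], "jaw": 50}, {"offset": [-8.6, -5.87, 6.3], "rot": [0, 0, 0], "jaw": 50}, {"offset": [-8.6, -5.87, 6.3], "rot": [0, 0, 0], "jaw": 50}]}}

```text
time: 35.95
position: [0.4582, -0.1013, 0.007]
tcp_rot: [1.897, 2.503, 0.001]
contact_force: [-0.2, -0.1, 2.0]
finger_gap: 0.0577
gripper_force: 32.4
```

```bash
python3 hold.py;python3 p.py .5914 .293 .24
```

```text
hole minus tcp (world) [-0.0013  0.0002  0.0091] 80.58032280634998 162.1196114929217
[ 0.4582 -0.1013  0.0069] yaw y 15.7 z [ 0.001 -0.    -1.   ] q [ 0.14  0.52  0.03  2.14 -0.03  0.47  0.46] F [-0.6  0.2  3.5] gap 0.058 36.0
off [ 8.586  5.879 -5.825] rot [0.01 0.   0.  ]
```

>>> {"api": "arm_command", "payload": {"targets": [{"offset": [0, 0, -0.3], "rot": [0, 0, 0], "jaw": 50}, {"offset": [0, 0, -1.5], "rot": [0, 0, 0], "jaw": 50}, {"offset": [0, 0, -3], "rot": [0, 0, 0], "jaw": 50}, {"offset": [0, 0, -4.5], "rot": [0, 0, 0], "jaw": 50}, {"offset": [1.0, 0.7, -5.85], "rot": [0, 0, 0], "jaw": 50}, {"offset": [2.1, 1.45, -5.85], "rot": [0, 0, 0], "jaw": 50}, {"offset": [3.2, 2.2, -5.85], "rot": [0, 0, 0], "jaw": 50}, {"offset": [4.3, 2.95, -5.85], "rot": [0, 0, 0], "jaw": 50}, {"offset": [5.4, 3.7, -5.85], "rot": [0, 0, 0], "jaw": 50}, {"offset": [6.5, 4.45, -5.85], "rot": [0, 0, 0], "jaw": 50}, {"offset": [7.6, 5.2, -5.85], "rot": [0, 0, 0], "jaw": 50}, {"offset": [8.3, 5.7, -5.85], "rot": [0, 0, 0], "jaw": 50}, {"offset": [8.59, 5.88, -5.85], "rot": [0, 0, 0], "jaw": 50}, {"offset": [8.59, 5.88, -5.85], "rot": [0, 0, 0], "jaw": 50}, {"offset": [8.59, 5.88, -5.5], "rot": [0, 0, 0], "jaw": 50}, {"offset": [8.59, 5.88, -4.8], "rot": [0, 0, 0], "jaw": 50}, {"offset": [8.59, 5.88, -4.4], "rot": [0, 0, 0], "jaw": 50}, {"offset": [8.59, 5.88, -4.4], "rot": [0, 0, 0], "jaw": 50}, {"offset": [8.59, 5.88, -4.4], "rot": [0, 0, 0], "jaw": 50}]}}

```text
time: 38.38
position: [0.5917, 0.293, 0.1832]
tcp_rot: [1.898, 2.503, 0.001]
contact_force: [0.4, -0.0, -1.0]
finger_gap: 0.0576
gripper_force: 32.6
```

```bash
python3 p.py .5914 .293 .13
```

```text
[0.5917 0.293  0.1832] yaw y 15.7 z [ 0.001  0.    -1.   ] q [-0.4   0.53 -0.14  1.58  0.08  1.04 -0.29] F [ 0.4 -0.  -1. ] gap 0.0576 38.375
off [ 1.000e-03 -8.000e-03  1.331e+00] rot [ 0.01 -0.   -0.01]
```

>>> {"api": "arm_command", "payload": {"targets": [{"offset": [0, 0, 0.4], "rot": [0, 0, 0], "jaw": 50}, {"offset": [0, 0, 0.7], "rot": [0, 0, 0], "jaw": 50}, {"offset": [0, 0, 0.9], "rot": [0, 0, 0], "jaw": 50}, {"offset": [0, 0, 1.1], "rot": [0, 0, 0], "jaw": 50}, {"offset": [0, 0, 1.25], "rot": [0, 0, 0], "jaw": 50}, {"offset": [0, 0, 1.3], "rot": [0, 0, 0], "jaw": 50}, {"offset": [0, 0, 1.3], "rot": [0, 0, 0], "jaw": 50}, {"offset": [0, 0, 1.3], "rot": [0, 0, 0], "jaw": 65}, {"offset": [0, 0, 1.3], "rot": [0, 0, 0], "jaw": 72}, {"offset": [0, 0, 1.3], "rot": [0, 0, 0], "jaw": 72}, {"offset": [0, 0, 1.3], "rot": [0, 0, 0], "jaw": 72}, {"offset": [0, 0, 1.0], "rot": [0, 0, 0], "jaw": 75}, {"offset": [0, 0, 0.1], "rot": [0, 0, 0], "jaw": 75}, {"offset": [0, 0, -1.3], "rot": [0, 0, 0], "jaw": 75}, {"offset": [0, 0, -1.9], "rot": [0, 0, 0], "jaw": 75}, {"offset": [0, 0, -1.9], "rot": [0, 0, 0], "jaw": 75}, {"offset": [0, 0, -1.9], "rot": [0, 0, 0], "jaw": 75}, {"offset": [0, 0, -1.9], "rot": [0, 0, 0], "jaw": 75}]}}

```text
time: 40.62
position: [0.5903, 0.2927, 0.2567]
tcp_rot: [-1.896, -2.503, 0.004]
contact_force: [0.0, 0.6, -0.0]
finger_gap: 0.0745
gripper_force: 0.0
```

```bash
python3 stack.py
python3 - <<'E'
from h import *
import glob
a=cv2.imread(max(glob.glob('pics/st_*.png'),key=lambda f:int(f[8:-4])))[140:230,270:370];s=snapshot('side')
u,v=map(int,proj(cam('side'),mw(0,0,.11)))
top=[cv2.resize(x,(300,270),interpolation=cv2.INTER_CUBIC) for x in (a,s[v-45:v+45,u-50:u+50])]
sc=snapshot('scene');bot=cv2.resize(sc[100:300,200:440],(360,300))
bot=np.hstack([bot,cv2.resize(s[120:320,200:440],(360,300))])
t=np.hstack(top);t=np.pad(t,((0,0),(0,720-t.shape[1]),(0,0)));cv2.imwrite('pics/g6.png',np.vstack([t,bot]))
tool()
E
```

```text
1 [318.3 174.3]; 2 [318.3 177.6]; 3 [318.4 181.2]; 4 [318.4 185.2]; 5 [318.5 189.6]; hole 316 188 77.04950306119788 150.5115806744106
[0.5906 0.2929 0.2572] yaw y 15.7 z [-0.002 -0.001 -1.   ] q [-0.4   0.47 -0.15  1.5   0.07  1.18 -0.28] F [-0.9  0.7 -0.4] gap 0.0748 40.775
```

View pics/g6.png

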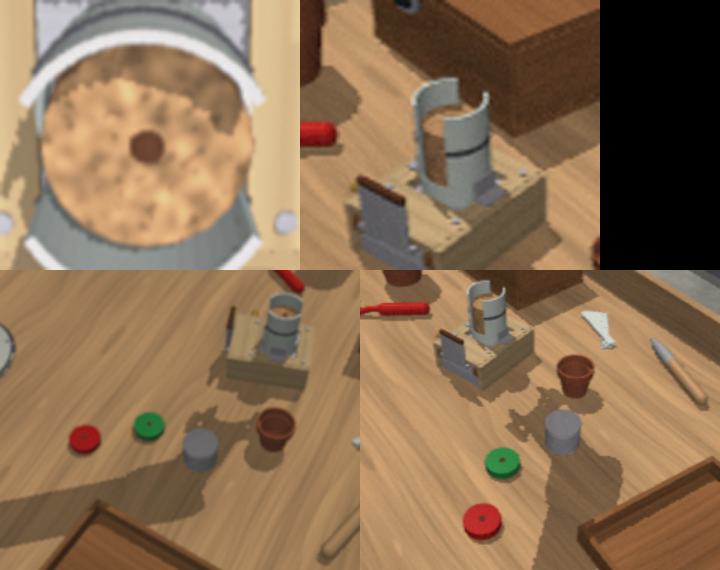

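g6 shows the stack flat, with its hole at (147,146) and its top now above the band. The gate is home, the pot and tin are upright in place, and no brown discs are left on the bench.

```bash
python3 -c "
from rig import job_done
print(job_done())"
```

```text
the job is handed in; nothing more can be done
None
```

I handed the job in: the gate is home, and all five discs present (all thin) lie flat in the pipe, 80 mm against the 68 mm line. No discs were left for the tray, and the pot, the tin and the look-alikes were not touched.

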